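Change the board in the bonding jig under its two hold-down bars

ROBOT

A 6-joint arm with a two-finger parallel gripper is mounted at the origin on a cart in front of the work surface, level with it; the furniture and walls round the work are solid. World frame = base frame: x ahead of the robot, y to its left, z up, the work surface at z = 0. Lengths are in mm, angles in rad, forces in N, time in s.
With the tool pointing down it reaches from about 350 to 975 mm from the base axis. Payload 7.1 kg.
Tool frame: the origin (TCP) lies at the very end of the fingers, on their centre line; the grasp point (between the pads) lies 19 mm behind it; z points along the fingers, x is the direction in which the jaws open and shut, and the axes are right-handed (so a half turn about z gives the same grasp; the last joint's range is limited). The gripper opens to 88 mm and grips with 3 to 60 N. Pads are 20 mm wide; open, the fingers measure 115 mm over their backs; the gripper's body (75 mm by 178 mm) begins 61 mm behind the grasp point.
Start: joints at [1.147, 0.423, 1.63, -0, 1.089, -0.019], TCP at [246.114, 574.485, 222.675] pointing down, gripper open.
Joint ranges: [-3, 3], [-0.9, 2.11], [0.09, 2.58], [-1.31, 4.45], [0.11, 2.69], [-2.54, 2.54]. Speed limits (rad/s): [2.39, 2.39, 3.01, 3.14, 3.14, 3.14].

INTERFACE

Orientations are given as a rotation vector (axis times angle).
In Python, from workcell import ctrl gives the robot as it stands. The module is installed in compiled form; this text tells all that it offers.
- The arm moves only by the tool move_arm, never from a script. Its argument "motion" is a list of rows, each a list of 2 entries, a list of its own where there are three numbers: the shift along the tool's x, y, z normalised to -1 to 1, where 1 is 150 mm, then the turn, a rotation vector about the tool's x, y, z normalised to -1 to 1, where 1 is 60 degrees. In form: [[[x, y, z], [rx, ry, rz]], ...]. A call has exactly 5 rows; each row is the pose to reach, as a shift and turn from the pose commanded when the call began, along the tool's axes at that moment; what a row does not reach only later rows make up. A row lasts 1/8 s, in which the tool goes at most 62.5 mm and 10.7 degrees, less where a joint would pass 70% of its speed; a pose out of reach is approached as far as the arm can. A call with a number of a shift or a turn outside -1 to 1 is refused whole. A call with a gripper value outside its range is refused whole. "gripper" is the opening, from 0 (shut) to 1 (fully open), set as the call begins (left out, the last holds). The fingers move at their own pace and stop on an object; the grip force is fixed at half the most. Time passes only in rows, so rows that repeat a pose let the fingers close, or fill a call up. It gives the time, the measured TCP pose, the force and the opening at its end, in the units of the state.
- ctrl.get_obs(): the state, without advancing time (a new reading comes with each control period).
- ctrl.get_image(name): name is "scene" or "side" or "wrist"; returns a dict with "pixels" (400x640x3 uint8, red, green, blue), "camera_matrix" (3x3 intrinsics, pixels), "R" (3x3) and "t" (3): a world point X has camera coordinates R X + t; the wrist camera has in their place "mount" (4x4, takes a point from camera to tool coordinates, whose origin is the TCP and whose axes are the tool frame's). Camera axes: x right, y down, z forward; pixel columns grow to the right and rows downward; lengths in mm; the calibration is good to about 2 mm. A picture is of the moment at which its call begins: read the wrist's pose just before it. There is no depth.
- ctrl.close_job(): hands the job in, once; it reports no verdict.
Trained networks look in the newest picture that a camera, given by its name, has taken for a name from the list of things; names that differ only in an ending like _2 or _b are one class to them, and where a whole thing is asked for, a point or a joint stands for the part that bears it (a point fixed in the world has none). Each returns a list of dicts, best first, with "p" (0 to 1); they miss things now and then, are a little off and sometimes report something else, mostly with a low value. They report only what shows in the picture. A call takes as long as a camera call.
- ctrl.boxes_of(camera, name): "location" ([x, y, z] in mm, in world coordinates, good to about 4 mm: the middle of the surface that is visible of it).
- ctrl.regions_of(camera, name): "mask" (400x640 bool, what is visible of it).
- ctrl.pinpoint(camera, name): "location" ([x, y, z] in mm, in world coordinates, good to about 4 mm: a listed point, or the origin of a listed thing).
The state is a dict: "t": time; "qpos": joint angles; "qvel": joint speeds; "joint_torque": joint torques, N m; "ee_pos": TCP position; "orientation": TCP orientation; "ft_force": force on the tool from outside, world axes, zero at the start; "moment": the same for the moment, N m; "width": finger opening in mm.
Only numpy, scipy, OpenCV 4.12 (cv2) and the standard library are available. Lean on these libraries where they do the work, as an engineer would, in place of code of your own. Each camera call takes 0.05 s, during which the arm holds its last target.

TASK

The glue under the board in the bonding jig has set and the next board is to be clamped. Lift off both hold-down bars and lay them flat on the grey mat, move the finished board from the jig to the black tray, and seat the fresh board (the loose one of the same kind, on a heat sink) flat in the jig with the short end that carries a white connector on the long bar's side. Then put each bar back over its own pair of pins, right down; leave the board with the wires alone.

Things in the scene. Friction and masses are not known exactly. Their poses are not given: they have to be found in the camera images.
- jig: Fixed grey bonding jig 148x120x10 mm, origin under its centre, z up. Nest in the middle: heat sink underside at z 13 mm, its 65 mm along jig x, 1.5 mm play, guides flared 7 mm up to z 29; long edges free for fingers at y 0 +-20. Bars lie along x, underside at z 42, over 10 mm taper-nosed pins up to z 63: long bar at y +32 (pins x +-59), short bar at y -32 (pins x +-51).
- long_bar: Loose aluminium hold-down bar 138x24x8 mm, 14 mm holes 59 mm either side of its centre, 120 g; long black grip on top, 46 mm along the bar, 16 mm wide, from 8 to 30 mm above the underside. Origin: centre of underside; x along the bar; both halves alike. Starts on the wider-spaced pins of the jig, across the finished board.
- short_bar: Loose aluminium hold-down bar like the long one but 122x24x8 mm, holes 51 mm either side of its centre; short black grip 24 mm along the bar, 16 mm wide, from 8 to 30 mm above the underside. Origin: centre of underside; x along the bar; both halves alike. Starts on the closer-spaced pins of the jig.
- finished_board: Loose green circuit board on a finned aluminium heat sink 65 (x) x 86 (y) x 12 mm, 28 mm high over the parts, 160 g; hold it by the long sides of the heat sink, 65 mm apart. Origin: centre of underside, z up. A white connector stands at the +y short end, none at the -y end; four round cans in a row along the -x edge. Starts seated in the jig under both bars.
- fresh_board: Loose circuit board on a heat sink, of the same kind, size and axes as the finished one, lying parts up on the bench at the right-hand end. A white connector stands at the +y short end, none at the -y end; four round cans in a row along the -x edge.
- wired_board: Loose green circuit board without heat sink, of another kind, with coloured wires trailing from one side, near the fresh board: not part of the job. 121x86x15 mm with its wires; origin in the middle of board and wires, underside; the board itself spans x -60 to +4 mm, y +-43 mm.
- mat: Fixed plain grey mat 140 (x) x 125 (y) x 3 mm flat on the bench, the side area for the bars. Origin: centre of underside; top at 3 mm. Behind it stands a fixed blue parts organiser whose clear lid is open and reaches about 170 mm above the bench: carry things over or round it.
- tray: Fixed black shallow ribbed tray for finished boards, 125 (x) x 160 (y) mm outside, walls 3 mm thick and 12 mm high, inner floor 3 mm above the origin (centre of underside).

How it is judged (in metres and radians):
On the way, in this order (a step that is already met when the one before it is completed fails the run):
1. both hold-down bars lie flat on the grey mat, released (x of long_bar in the frame of mat between -0.05 and 0.05 m and y of long_bar in the frame of mat between -0.05 and 0.05 m and z of each of long_bar, short_bar in the frame of mat below 0.009 m and angle between each of long_bar, short_bar's own z axis and vertical below 0.1 rad and linear speed of each of long_bar, short_bar below 0.02 m/s and contact force between the fingers and long_bar below 0.5 N and x of short_bar in the frame of mat between -0.05 and 0.05 m and y of short_bar in the frame of mat between -0.05 and 0.05 m and contact force between the fingers and short_bar below 0.5 N), for 0.2 s.
2. the finished board lies flat in the black tray, released (x of finished_board in the frame of tray between -0.035 and 0.035 m and y of finished_board in the frame of tray between -0.05 and 0.05 m and z of finished_board in the frame of tray below 0.008 m and angle between finished_board's own z axis and vertical below 0.1 rad and linear speed of finished_board below 0.02 m/s and contact force between the fingers and finished_board below 0.5 N), for 0.2 s.
3. the fresh board lies seated in the jig, released (horizontal distance between fresh_board and jig below 0.006 m and z of fresh_board in the frame of jig between 0.01 and 0.0165 m and angle between fresh_board's own z axis and vertical below 0.06 rad and angle between the y axis of fresh_board and the y axis of jig, either way round below 0.1 rad and linear speed of fresh_board below 0.02 m/s and contact force between the fingers and fresh_board below 0.5 N), for 0.2 s.
At the end, for the whole second after the job is handed in: Fresh board flat in the jig (within 6 mm), its white-connector end on the long bar's side; each bar down on its own pins (within 8 mm, 3.5 mm in height); finished board flat in the tray (centre within 35 x 50 mm of the tray's); all released and at rest; wired board moved no more than 15 mm (all of step 2 and all of step 3 and y of long_bar in the frame of fresh_board above 0.015 m and x of long_bar in the frame of jig between -0.008 and 0.008 m and y of long_bar in the frame of jig between 0.024 and 0.04 m and z of each of long_bar, short_bar in the frame of jig below 0.0455 m and angle between each of long_bar, short_bar's own z axis and vertical below 0.06 rad and angle between the x axis of each of long_bar, short_bar and the x axis of jig, either way round below 0.1 rad and linear speed of each of long_bar, short_bar below 0.02 m/s and contact force between the fingers and long_bar below 0.5 N and x of short_bar in the frame of jig between -0.008 and 0.008 m and y of short_bar in the frame of jig between -0.04 and -0.024 m and contact force between the fingers and short_bar below 0.5 N and distance of wired_board from where it was at the start of the episode below 0.015 m); the robot touches nothing.
It fails at once if the board with the wires is moved by more than 15 mm (distance of wired_board from where it was at the start of the episode above 0.015 m).
It also fails if it takes over 144 s, if anything falls off the work surface, if the arm or the gripper's body presses on something with over 40 N, if the wrist force passes 120 N, or if a joint passes its speed limit or range.

## Working session

There is one attempt and no reset: what is moved stays moved. The work goes in short steps, Python scripts to look and compute and a tool call to move; the robot and the scene stay as the last step left them, time stands still between calls to the robot, and variables do not carry over. Pictures are saved under pics/ and viewed, and the job is handed in when it is done.

Besides the shell and the picture viewer there is one more tool, called after "Request:" by a JSON object that holds its "op" and its "data", one argument or row to a line. move_arm: Moves the arm, as the interface text tells. Its arguments: {"type":"object","properties":{"motion":{"type":"array","items":{"type":"array"}},"gripper":{"type":"number"}},"required":["motion"]}

```bash
mkdir -p pics
cat > h.py <<'E'
import numpy as np, cv2
from workcell import ctrl
from scipy.spatial.transform import Rotation as Rn
def snap(cam,fn):
    im=ctrl.get_image(cam); cv2.imwrite('pics/'+fn,im['pixels'][:,:,::-1]); return im
E
python3 - <<'E'
from h import *
o=ctrl.get_obs(); print({k:np.round(v,3) for k,v in o.items()})
for c in ['scene','side','wrist']:
    im=snap(c,c+'0.png')
    print(c,{k:np.round(v,3).tolist() for k,v in im.items() if k!='pixels'})
    for n in ['jig','long_bar','short_bar','finished_board','fresh_board','wired_board','mat','tray']:
        try:
            print(n,[(np.round(d['location']).tolist(),round(d['p'],2)) for d in ctrl.pinpoint(c,n)][:3],'box',[(np.round(d['location']).tolist(),round(d['p'],2)) for d in ctrl.boxes_of(c,n)][:2])
        except Exception as e: print(n,e)
print(ctrl.get_obs()['t'])
E
```

```text
{'t': np.float64(0.0), 'qpos': array([ 1.147,  0.424,  1.631, -0.   ,  1.089, -0.019]), 'qvel': array([ 0.001, -0.001,  0.001,  0.001,  0.001,  0.   ]), 'joint_torque': array([ 1.0000e-03, -5.4465e+01, -2.7366e+01,  6.4000e-02,  2.3000e-02,
       -0.0000e+00]), 'ee_pos': array([245.895, 574.014, 221.926]), 'orientation': array([ 2.622e+00,  1.729e+00, -2.000e-03]), 'ft_force': array([-0.218,  0.143,  0.24 ]), 'moment': array([-0.021,  0.043, -0.063]), 'width': np.float64(87.669)}
scene {'camera_matrix': [[510.084, 0.0, 324.869], [0.0, 510.084, 189.756], [0.0, 0.0, 1.0]], 'R': [[0.771, -0.636, 0.011], [-0.326, -0.41, -0.851], [0.546, 0.653, -0.524]], 't': [-324.469, 270.362, 848.786]}
jig [([401.0, 316.0, 2.0], 0.57)] box [([374.0, 265.0, 13.0], 0.72)]
long_bar [([369.0, 315.0, 41.0], 0.86)] box [([367.0, 300.0, 52.0], 0.83)]
short_bar [([418.0, 107.0, 2.0], 0.24)] box [([430.0, 297.0, 46.0], 0.86)]
finished_board [([400.0, 310.0, 16.0], 0.88)] box [([398.0, 293.0, 30.0], 0.9)]
fresh_board [([476.0, -112.0, 3.0], 0.68)] box [([473.0, -114.0, 20.0], 0.77)]
wired_board [([639.0, -107.0
[... 943 characters left out ...]
[([418.0, 107.0, -2.0], 0.94)] box [([417.0, 110.0, 2.0], 0.81), ([406.0, 320.0, 31.0], 0.66)]
tray [([562.0, 324.0, -2.0], 0.93)] box [([560.0, 331.0, 3.0], 0.77)]
wrist {'camera_matrix': [[312.218, 0.0, 316.9], [0.0, 312.218, 194.261], [0.0, 0.0, 1.0]], 'mount': [[1.0, -0.0, 0.0, 0.6], [-0.0, 0.967, 0.256, -69.999], [-0.0, -0.256, 0.967, -161.695], [0.0, 0.0, 0.0, 1.0]]}
jig [] box [([430.0, 369.0, 10.0], 0.72)]
long_bar [] box [([378.0, 365.0, 47.0], 0.59), ([431.0, 365.0, 10.0], 0.32)]
short_bar [] box [([431.0, 370.0, 9.0], 0.17)]
finished_board [([401.0, 316.0, 15.0], 0.87)] box [([413.0, 332.0, 28.0], 0.97)]
fresh_board [] box []
wired_board [] box []
mat [] box []
tray [] box []
2.55
```

View pics/scene0.png

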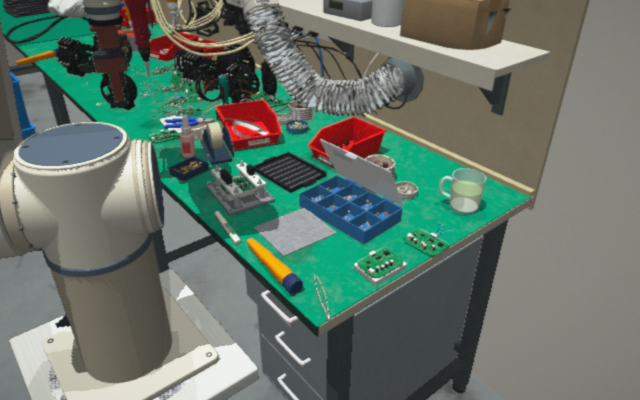

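View pics/side0.png

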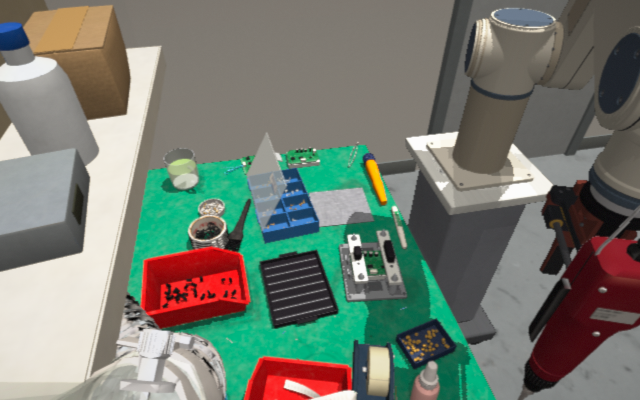

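View pics/wrist0.png

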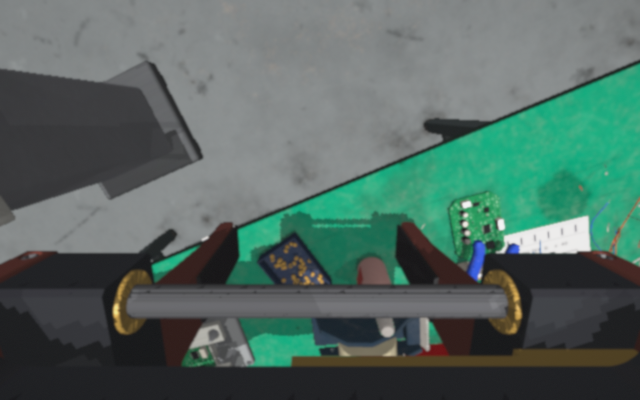

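The images show the jig near (402,312) with its long bar on the robot side, the mat at (419,107), the tray at (560,326) and the fresh board at (475,-113). The bars run roughly along world y. Next I'll go above the jig for a closer wrist view.

```bash
cat >> h.py <<'E'
def plan(x,y,z,yaw):
    """print shift/turn (normalised) from measured pose to target with tool down, yaw deg"""
    o=ctrl.get_obs(); p=np.array(o['ee_pos']); Rm=Rn.from_rotvec(o['orientation']).as_matrix()
    a=np.radians(yaw); Rt=np.array([[np.cos(a),np.sin(a),0],[np.sin(a),-np.cos(a),0],[0,0,-1.]])
    s=Rm.T@(np.array([x,y,z])-p)/150; r=Rn.from_matrix(Rm.T@Rt).as_rotvec()/np.radians(60)
    print('t',round(float(o['t']),2),'pos',np.round(p,1),'yaw',round(float(np.degrees(np.arctan2(Rm[1,0],Rm[0,0]))),2),'w',round(float(o['width']),1),'F',np.round(o['ft_force'],1))
    print('shift',np.round(s,4).tolist(),'turn',np.round(r,4).tolist())
def cam(c,im,o=None):
    """returns K, C (world centre), Rwc (cam->world)"""
    if c=='wrist':
        Rm=Rn.from_rotvec(o['orientation']).as_matrix(); M=np.array(im['mount'])
        return np.array(im['camera_matrix']),np.array(o['ee_pos'])+Rm@M[:3,3],Rm@M[:3,:3]
    R=np.array(im['R']);return np.array(im['camera_matrix']),-R.T@np.array(im['t']),R.T
def px2w(c,u,v,z):
    K,C,R=c; d=R@(np.linalg.inv(K)@np.array([u,v,1.])); return C+d*(z-C[2])/d[2]
def w2px(c,X):
    K,C,R=c; q=K@(R.T@(np.array(X,float)-C)); return q[:2]/q[2]
E
python3 -c "
from h import *
plan(402,250,230,0)"
```

```text
t 2.55 pos [246.1 574.5 222.7] yaw 66.81 w 88.0 F [-0.4 -1.1 -0.3]
shift [-1.5791, 1.807, -0.0488] turn [0.0, -0.0, 1.1134]
```

Request:
{"op": "move_arm", "data": {
  "motion": [
    [[-0.2,0.2,-0.1],[0,0,0.15]],
    [[-0.4,0.4,-0.2],[0,0,0.3]],
    [[-0.6,0.6,-0.2],[0,0,0.45]],
    [[-0.75,0.8,-0.2],[0,0,0.6]],
    [[-0.9,0.95,-0.2],[0,0,0.75]]
  ]
}}

```text
t: 3.18
ee_pos: [324.6, 393.1, 252.9]
orientation: [-3.086, -0.586, -0.001]
ft_force: [0.6, -0.4, 0.2]
width: 87.7
```

```bash
python3 -c "
from h import *
plan(402,250,230,0)"
```

```text
t 3.17 pos [324.6 393.1 252.9] yaw 21.49 w 87.7 F [ 0.6 -0.4  0.2]
shift [0.1307, 1.0768, 0.1526] turn [-0.0002, -0.0005, 0.3581]
```

Request:
{"op": "move_arm", "data": {
  "motion": [
    [[0.04,0.3,0.05],[0,0,0.12]],
    [[0.08,0.6,0.1],[0,0,0.24]],
    [[0.12,0.9,0.15],[0,0,0.36]],
    [[0.13,1.0,0.15],[0,0,0.36]],
    [[0.13,1.0,0.15],[0,0,0.36]]
  ]
}}

```text
t: 3.8
ee_pos: [398.1, 262.1, 230.5]
orientation: [-3.141, -0.006, -0.0]
ft_force: [0.7, 0.8, 0.6]
width: 87.9
```

Run:
```python
from h import *
plan(402,250,230,0)
o=ctrl.get_obs(); im=snap('wrist','w1.png'); c=cam('wrist',im,o)
import pickle; pickle.dump(c,open('c1.pkl','wb'))
g=cv2.imread('pics/w1.png')[0:270]
cv2.imwrite('pics/w1b.png',cv2.resize(g[60:260,150:500],None,fx=2.2,fy=2.2,interpolation=cv2.INTER_CUBIC))
for n in ['jig','long_bar','short_bar','finished_board','mat','tray']:
    print(n,[(np.round(d['location'],1).tolist(),round(d['p'],2)) for d in ctrl.pinpoint('wrist',n)][:2])
```

```text
t 3.8 pos [398.1 262.1 230.5] yaw 0.21 w 87.9 F [0.7 0.8 0.6]
shift [0.0256, 0.0809, 0.0032] turn [-0.0005, -0.0002, 0.0035]
jig []
long_bar [([373.9, 313.6, 42.0], 0.59)]
short_bar [([431.5, 313.0, 41.5], 0.62)]
finished_board [([398.8, 316.9, 14.2], 0.84)]
mat [([418.5, 102.4, -4.1], 0.61), ([433.2, 315.8, 41.2], 0.21)]
tray [([563.5, 324.7, -1.4], 0.97), ([401.9, 316.1, 11.6], 0.62)]
```

View pics/w1.png

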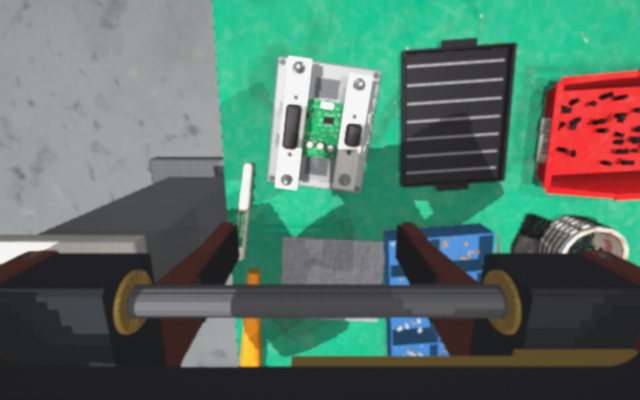

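View pics/w1b.png

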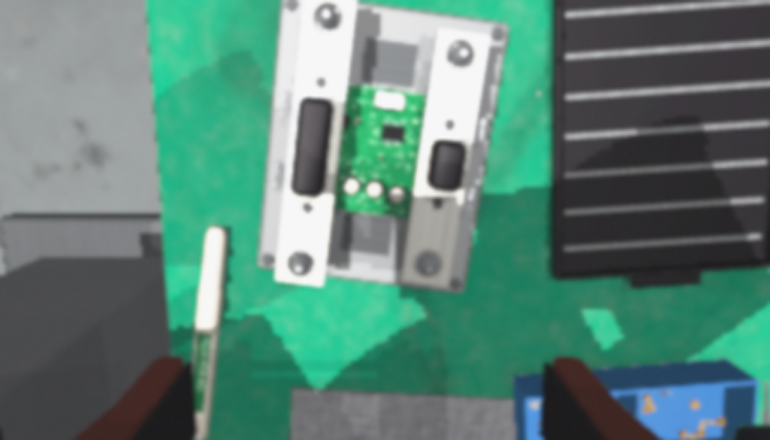

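Run:
```python
from h import *
import pickle; c=pickle.load(open('c1.pkl','rb'))
f=lambda u,v,z:px2w(c,u/2.2+150,v/2.2+60,z)
L1,L2=f(328,15,63),f(300,263,63);S1,S2=f(460,53,63),f(428,263,63)
for a,b in((L1,L2),(S1,S2)):
    d=a-b;print(np.round(a,1),np.round(b,1),'mid',np.round((a+b)/2,1),'len',np.linalg.norm(d[:2]),'dir',np.degrees(np.arctan2(d[1],d[0])))
print('grips',f(312,147,72),f(447,165,72))
print('jig corners z10', [np.round(f(*p,10)[:2]) for p in ((285,0),(505,22),(262,265),(463,290))])
print('tray corners z12', [np.round(px2w(c,*p,12)[:2]) for p in ((403,50),(516,43),(402,186),(504,180))])
print('mat top corners z3', [np.round(px2w(c,*p,3)[:2]) for p in ((282,237),(383,240))])
```

```text
[380.1 375.2  63. ] [365.1 261.8  63. ] mid [372.6 318.5  63. ] len 114.40418439564232 dir 82.49225070424141
[439.8 359.3  63. ] [427.8 262.   63. ] mid [433.8 310.7  63. ] len 98.05342198436489 dir 82.99520688234297
grips [372.64807431 317.79557804  72.        ] [434.49531058 309.93424783  72.        ]
jig corners z10 [array([355., 389.]), array([469., 379.]), array([338., 249.]), array([453., 235.])]
tray corners z12 [array([494., 400.]), array([620., 408.]), array([505., 243.]), array([631., 251.])]
mat top corners z3 [array([352., 170.]), array([487., 167.])]
```

Run:
```python
from h import *
for n,fx in (('scene',(290,120,430,260)),('side',(230,120,410,260))):
    g=cv2.imread(f'pics/{n}0.png');a,b,c,d=fx
    g=cv2.resize(g[b:d,a:c],None,fx=4.2,fy=4.2,interpolation=cv2.INTER_CUBIC);cv2.imwrite(f'pics/{n}0z.png',g[:, :780])
for n,pts in (('side',((267,135),(250,170),(285,170))),('scene',((327,143),(395,170)))):
    im=ctrl.get_image(n);c=cam(n,im)
    for p in pts: print(n,p,[np.round(px2w(c,*p,z)).tolist() for z in (40,170)])
```

```text
side (267, 135) [[564.0, -192.0, 40.0], [576.0, 12.0, 170.0]]
side (250, 170) [[626.0, -36.0, 40.0], [625.0, 137.0, 170.0]]
side (285, 170) [[537.0, -17.0, 40.0], [553.0, 152.0, 170.0]]
scene (327, 143) [[704.0, 335.0, 40.0], [536.0, 135.0, 170.0]]
scene (395, 170) [[742.0, 109.0, 40.0], [566.0, -46.0, 170.0]]
```

View pics/side0z.png

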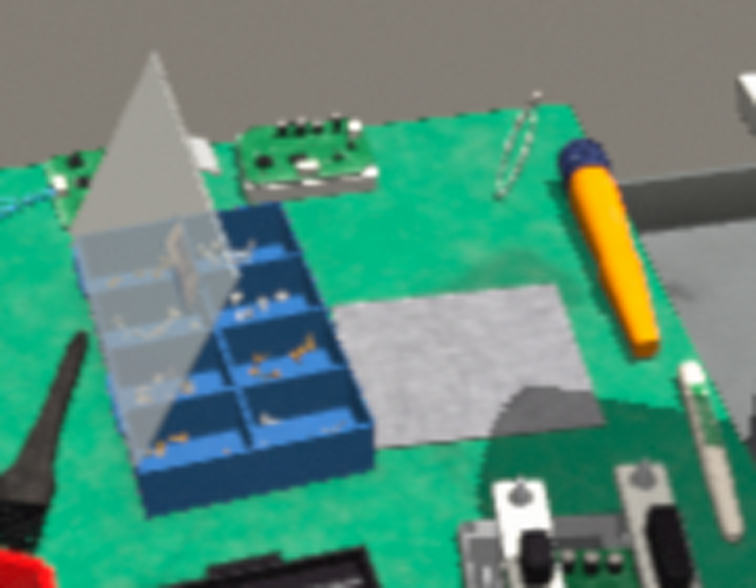

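View pics/scene0z.png

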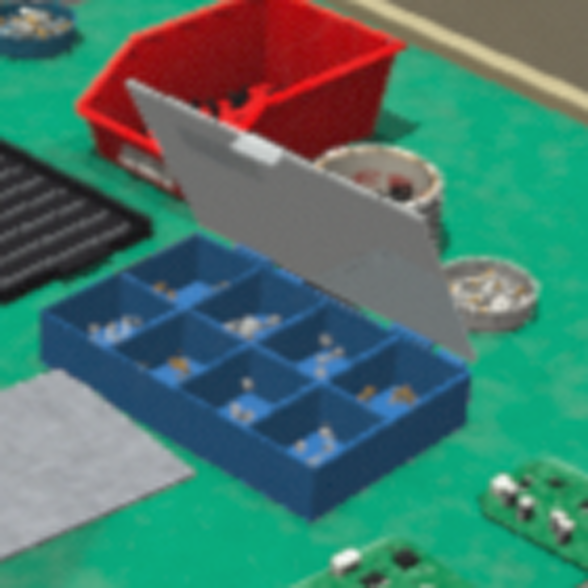

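The wrist view shows the jig pins and puts the jig centre near (403,314.5) with its x axis at about 82.7°. The grips are at (372.5,318) and (434,310). I'll fetch the long bar first.

```bash
python3 -c "
from h import *
plan(372.4,318.2,120,-7.3)"
```

```text
t 4.25 pos [397.5 262.8 230.2] yaw 0.27 w 88.1 F [-0.1  0.4  0.1]
shift [-0.1657, -0.3704, 0.7348] turn [-0.0001, -0.0001, 0.1262]
```

Request:
{"op": "move_arm", "data": {
  "gripper": 0.45,
  "motion": [
    [[-0.08,-0.18,0.15],[0,0,0.06]],
    [[-0.165,-0.37,0.3],[0,0,0.126]],
    [[-0.165,-0.37,0.5],[0,0,0.126]],
    [[-0.165,-0.37,0.73],[0,0,0.126]],
    [[-0.165,-0.37,0.73],[0,0,0.126]]
  ]
}}

```text
t: 4.88
ee_pos: [371.2, 316.7, 118.8]
orientation: [3.132, -0.2, -0.006]
ft_force: [-0.5, -0.6, -0.2]
width: 41.6
```

Run:
```python
from h import *
plan(372.4,318.2,53,-7.3)
o=ctrl.get_obs(); im=snap('wrist','w2.png'); c=cam('wrist',im,o)
g=cv2.imread('pics/w2.png')
```

```text
t 4.88 pos [371.2 316.7 118.8] yaw -7.32 w 41.6 F [-0.5 -0.6 -0.2]
shift [0.0083, -0.0123, 0.4388] turn [0.0035, 0.0034, -0.0003]
```

View pics/w2.png

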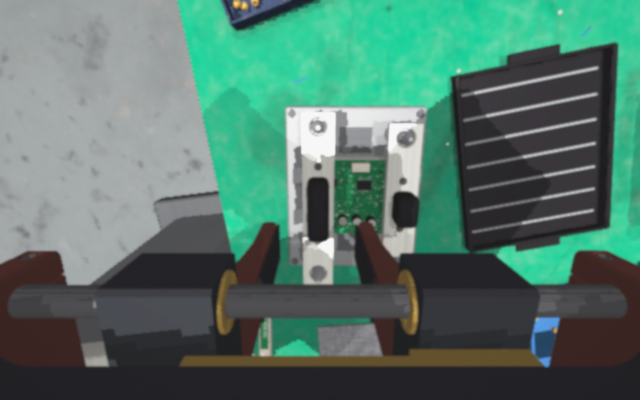

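The jig is square to the image, and the long grip at column 318 is centred between the fingers. Descending.

Request:
{"op": "move_arm", "data": {
  "motion": [
    [[0.0,-0.01,0.1],[0,0,0]],
    [[0.0,-0.01,0.2],[0,0,0]],
    [[0.0,-0.01,0.3],[0,0,0]],
    [[0.0,-0.01,0.38],[0,0,0]],
    [[0.0,-0.01,0.43],[0,0,0]]
  ]
}}

```text
t: 5.55
ee_pos: [372.8, 318.9, 55.2]
orientation: [3.134, -0.201, -0.001]
ft_force: [-0.2, 1.2, 0.1]
width: 39.9
```

Request:
{"op": "move_arm", "data": {
  "gripper": 0.0,
  "motion": [
    [[0,0,0],[0,0,0]],
    [[0,0,0],[0,0,0]],
    [[0,0,0],[0,0,0]],
    [[0,0,0],[0,0,0]],
    [[0,0,0],[0,0,0]]
  ]
}}

```text
t: 6.18
ee_pos: [373.2, 319.3, 56.5]
orientation: [-3.135, 0.201, -0.001]
ft_force: [-0.6, 0.4, 2.8]
width: 15.5
```

Run:
```python
from h import *
plan(372.4,318.2,145,-7.3)
o=ctrl.get_obs(); print(o['ee_pos'],o['orientation'])
```

```text
t 6.17 pos [373.2 319.3  56.5] yaw -7.36 w 15.5 F [-0.6  0.4  2.8]
shift [-0.0042, 0.0079, -0.5899] turn [-0.0005, -0.0005, -0.0009]
[373.22677568 319.33149454  56.51181486] [-3.13463096e+00  2.01476982e-01 -8.16190651e-04]
```

```bash
cat >> h.py <<'E'
def Rdown(yaw):
    a=np.radians(yaw); return np.array([[np.cos(a),np.sin(a),0],[np.sin(a),-np.cos(a),0],[0,0,-1.]])
import json
def load(): d=json.load(open('cmd.json')); return np.array(d['p']),np.array(d['R'])
def did(*moves):
    p,R=load()
    for s,rz in moves:
        p=p+R@(np.array(s)*150); R=R@Rn.from_rotvec([0,0,rz*np.pi/3]).as_matrix()
    json.dump({'p':p.tolist(),'R':R.tolist()},open('cmd.json','w'))
def cyaw(R): return round(float(np.degrees(np.arctan2(R[1,0],R[0,0]))),2)
def cplan(x,y,z,yaw):
    p,R=load(); o=ctrl.get_obs()
    s=R.T@(np.array([x,y,z])-p)/150; r=Rn.from_matrix(R.T@Rdown(yaw)).as_rotvec()/np.radians(60)
    print('t',round(float(o['t']),2),'cmd',np.round(p,1),cyaw(R),'meas',np.round(o['ee_pos'],1),'w',round(float(o['width']),1),'F',np.round(o['ft_force'],1))
    print('  shift',np.round(s,3).tolist(),'turn',np.round(r,3).tolist())
E
python3 - <<'E'
from h import *
q=Rn.from_rotvec([2.622,1.729,-.002]).as_matrix()
json.dump({'p':[246.114,574.485,222.675],'R':Rdown(66.81).tolist()},open('cmd.json','w'))
did(((-.9,.95,-.2),.75));p,R=load();print(p,cyaw(R))
did(((.13,1,.15),.36));p,R=load();print(p,cyaw(R))
did(((-.165,-.37,.73),.126));p,R=load();print(p,cyaw(R))
did(((0,-.01,.43),0));
cplan(372.4,318.2,145,-7.3)
E
```

```text
[323.94008119 394.27858755 252.675     ] 21.81
[397.77377281 262.26027071 230.175     ] 0.21
[372.82052138 317.66918465 120.675     ] -7.35
t 6.17 cmd [373.  319.2  56.2] -7.35 meas [373.2 319.3  56.5] w 15.5 F [-0.6  0.4  2.8]
  shift [-0.003, 0.007, -0.592] turn [0.0, 0.0, -0.001]
```

Request:
{"op": "move_arm", "data": {
  "gripper": 0.35,
  "motion": [
    [[0,0,0],[0,0,0]],
    [[0,0,0],[0,0,0]],
    [[0,0,0.01],[0,0,0]],
    [[0,0,0.02],[0,0,0]],
    [[0,0,0.024],[0,0,0]]
  ]
}}

```text
t: 6.8
ee_pos: [372.9, 319.1, 52.4]
orientation: [3.135, -0.201, -0.0]
ft_force: [-0.0, 0.1, -0.4]
width: 31.0
```

Request:
{"op": "move_arm", "data": {
  "gripper": 0.0,
  "motion": [
    [[0,0,0],[0,0,0]],
    [[0,0,0],[0,0,0]],
    [[0,0,0],[0,0,0]],
    [[0,0,0],[0,0,0]],
    [[0,0,0],[0,0,0]]
  ]
}}

```text
t: 7.42
ee_pos: [373.0, 319.1, 52.6]
orientation: [3.135, -0.201, 0.0]
ft_force: [0.1, -0.6, -0.1]
width: 15.9
```

Request:
{"op": "move_arm", "data": {
  "motion": [
    [[0,0,-0.05],[0,0,0]],
    [[0,0,-0.12],[0,0,0]],
    [[0,0,-0.22],[0,0,0]],
    [[0,0,-0.33],[0,0,0]],
    [[0,0,-0.45],[0,0,0]]
  ]
}}

```text
t: 8.05
ee_pos: [373.1, 319.2, 121.6]
orientation: [-3.135, 0.201, -0.001]
ft_force: [0.0, 0.1, -0.3]
width: 15.9
```

Run:
```python
from h import *
did(((0,0,.024),0)); p,R=load(); print('LONG GRASP',p)
did(((0,0,-.45),0)); cplan(379,107,120,-7.35);cplan(379,107,30,-7.35)
snap('wrist','w3.png')
```

```text
LONG GRASP [373.01241661 319.15685942  52.575     ]
t 8.05 cmd [373.  319.2 120.1] -7.35 meas [373.1 319.2 121.6] w 15.9 F [ 0.   0.1 -0.3]
  shift [0.221, 1.398, 0.001] turn [0.0, 0.0, -0.0]
t 8.05 cmd [373.  319.2 120.1] -7.35 meas [373.1 319.2 121.6] w 15.9 F [ 0.   0.1 -0.3]
  shift [0.221, 1.398, 0.601] turn [0.0, 0.0, -0.0]
```

View pics/w3.png

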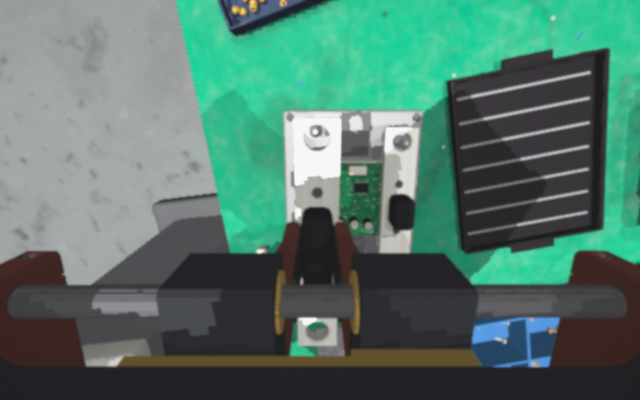

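The long bar is lifted clear, with its hole visible above the pin at (317,130). Carrying it to the mat.

Request:
{"op": "move_arm", "data": {
  "motion": [
    [[0.04,0.2,0],[0,0,0]],
    [[0.08,0.4,0],[0,0,0]],
    [[0.12,0.6,0],[0,0,0]],
    [[0.16,0.8,0],[0,0,0]],
    [[0.2,1.0,0],[0,0,0]]
  ]
}}

```text
t: 8.72
ee_pos: [383.8, 165.7, 120.6]
orientation: [-3.135, 0.201, -0.002]
ft_force: [1.3, 1.0, -1.0]
width: 15.9
```

Request:
{"op": "move_arm", "data": {
  "motion": [
    [[0.02,0.2,0],[0,0,0]],
    [[0.02,0.39,0.15],[0,0,0]],
    [[0.02,0.39,0.35],[0,0,0]],
    [[0.02,0.39,0.5],[0,0,0]],
    [[0.02,0.39,0.62],[0,0,0]]
  ]
}}

```text
t: 9.35
ee_pos: [379.3, 108.0, 26.7]
orientation: [-3.135, 0.202, -0.001]
ft_force: [-0.2, -0.4, -1.1]
width: 15.9
```

Run:
```python
from h import *
did(((.2,1,0),0),((.02,.39,.62),0)); cplan(379,107,14,-7.35)
im=snap('side','s3.png')
```

```text
t 9.35 cmd [379.1 108.1  27.1] -7.35 meas [379.3 108.   26.7] w 15.9 F [-0.2 -0.4 -1.1]
  shift [0.001, 0.008, 0.087] turn [0.0, 0.0, -0.0]
```

View pics/s3.png

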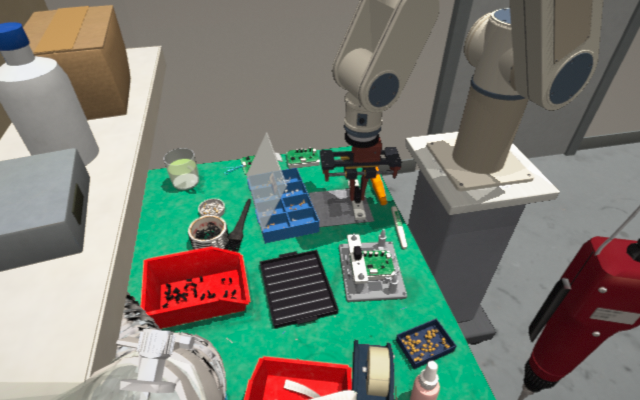

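Run:
```python
from h import *
im=ctrl.get_image('side');c=cam('side',im)
for p in ((372,155),(385,203),(366,160),(378,204),(371,193)): print(p,np.round(px2w(c,*p,12)))
g=cv2.imread('pics/s3.png')[130:250,290:420];cv2.imwrite('pics/s3z.png',cv2.resize(g,None,fx=5,fy=5,interpolation=cv2.INTER_CUBIC))
```

```text
(372, 155) [283. -73.  12.]
(385, 203) [311. 127.  12.]
(366, 160) [306. -53.  12.]
(378, 204) [329. 127.  12.]
(371, 193) [334.  84.  12.]
```

View pics/s3z.png

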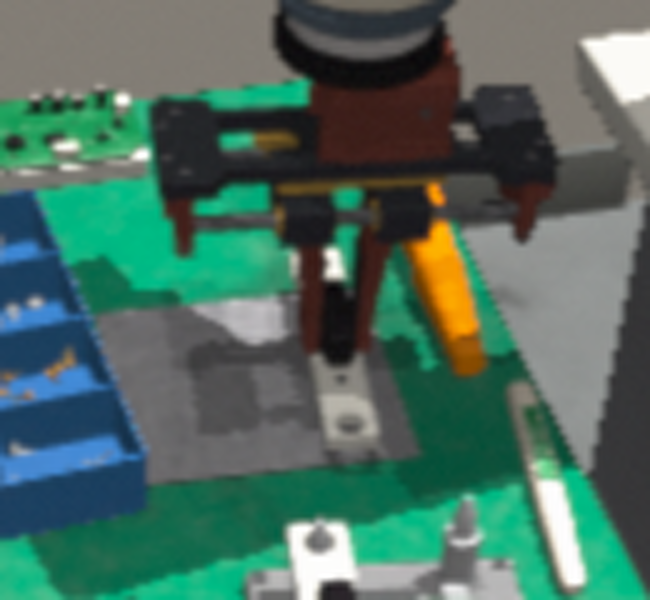

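Request:
{"op": "move_arm", "data": {
  "motion": [
    [[0,0,0.03],[0,0,0]],
    [[0,0,0.05],[0,0,0]],
    [[0,0,0.07],[0,0,0]],
    [[0,0,0.08],[0,0,0]],
    [[0,0,0.087],[0,0,0]]
  ]
}}

```text
t: 10.07
ee_pos: [379.1, 108.2, 14.0]
orientation: [-3.135, 0.201, -0.0]
ft_force: [-0.0, 0.3, -1.5]
width: 15.9
```

Request:
{"op": "move_arm", "data": {
  "gripper": 0.35,
  "motion": [
    [[0,0,0],[0,0,0]],
    [[0,0,0],[0,0,0]],
    [[0,0,0],[0,0,0]],
    [[0,0,-0.1],[0,0,0]],
    [[0,0,-0.25],[0,0,0]]
  ]
}}

```text
t: 10.7
ee_pos: [378.5, 108.0, 51.6]
orientation: [3.135, -0.201, -0.002]
ft_force: [0.4, -0.0, 0.0]
width: 30.7
```

Run:
```python
from h import *
did(((0,0,.087),0)); p,R=load(); print('LONG PLACE',p)
did(((0,0,-.25),0)); cplan(434.2,310.5,130,-7.35)
snap('wrist','w4.png')
```

```text
LONG PLACE [379.06782501 108.14837137  14.025     ]
t 10.7 cmd [379.1 108.1  51.5] -7.35 meas [378.5 108.   51.6] w 30.7 F [ 0.4 -0.   0. ]
  shift [0.192, -1.385, -0.523] turn [0.0, 0.0, -0.0]
```

View pics/w4.png

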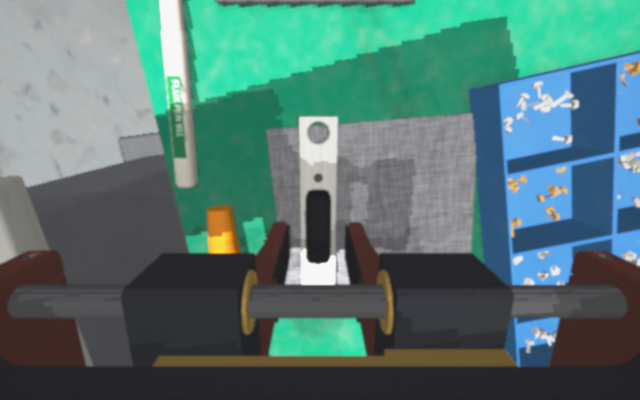

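The long bar lies flat on the mat, with its hole at (318,132). Going for the short bar.

Request:
{"op": "move_arm", "data": {
  "motion": [
    [[0,0,-0.25],[0,0,0]],
    [[0.03,-0.25,-0.5],[0,0,0]],
    [[0.06,-0.5,-0.52],[0,0,0]],
    [[0.1,-0.75,-0.52],[0,0,0]],
    [[0.14,-1.0,-0.52],[0,0,0]]
  ]
}}

```text
t: 11.38
ee_pos: [419.3, 255.5, 129.5]
orientation: [-3.135, 0.201, -0.001]
ft_force: [0.7, -0.5, -0.4]
width: 30.8
```

Request:
{"op": "move_arm", "data": {
  "gripper": 0.4,
  "motion": [
    [[0.03,-0.2,0],[0,0,0]],
    [[0.05,-0.385,0],[0,0,0]],
    [[0.05,-0.385,0.1],[0,0,0]],
    [[0.05,-0.385,0.2],[0,0,0]],
    [[0.05,-0.385,0.2],[0,0,0]]
  ]
}}

```text
t: 12.0
ee_pos: [432.3, 308.7, 97.6]
orientation: [3.132, -0.202, -0.005]
ft_force: [0.3, -0.5, 0.4]
width: 35.1
```

Run:
```python
from h import *
did(((.14,-1,-.52),0),((.05,-.385,.2),0)); cplan(434.2,310.5,52.6,-7.35)
snap('wrist','w5.png')
```

```text
t 12.0 cmd [433.9 310.5  99.5] -7.35 meas [432.3 308.7  97.6] w 35.1 F [ 0.3 -0.5  0.4]
  shift [0.002, 0.0, 0.313] turn [0.0, 0.0, -0.0]
```

View pics/w5.png

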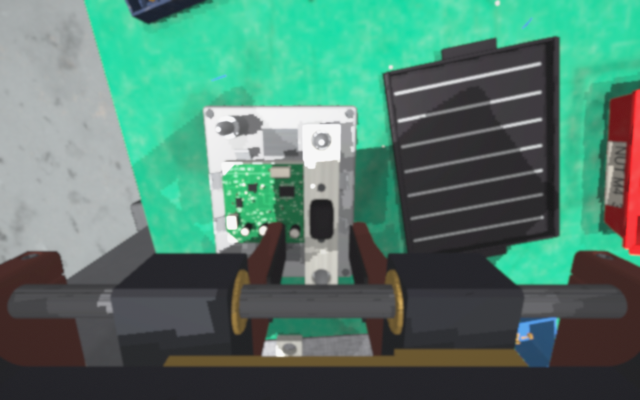

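Request:
{"op": "move_arm", "data": {
  "motion": [
    [[0,0,0.08],[0,0,0]],
    [[0,0,0.16],[0,0,0]],
    [[0,0,0.24],[0,0,0]],
    [[0,0,0.29],[0,0,0]],
    [[0,0,0.313],[0,0,0]]
  ]
}}

```text
t: 12.68
ee_pos: [433.6, 310.4, 51.9]
orientation: [3.135, -0.201, -0.001]
ft_force: [0.5, -0.0, -0.5]
width: 35.0
```

Request:
{"op": "move_arm", "data": {
  "gripper": 0.0,
  "motion": [
    [[0,0,0],[0,0,0]],
    [[0,0,0],[0,0,0]],
    [[0,0,0],[0,0,0]],
    [[0,0,0],[0,0,0]],
    [[0,0,0],[0,0,0]]
  ]
}}

```text
t: 13.3
ee_pos: [434.2, 310.7, 52.9]
orientation: [-3.135, 0.201, -0.001]
ft_force: [-0.1, 0.6, 2.1]
width: 15.8
```

Request:
{"op": "move_arm", "data": {
  "motion": [
    [[0,0,-0.05],[0,0,0]],
    [[0,0,-0.12],[0,0,0]],
    [[0,0,-0.22],[0,0,0]],
    [[0,0,-0.33],[0,0,0]],
    [[0,0,-0.45],[0,0,0]]
  ]
}}

```text
t: 13.92
ee_pos: [434.0, 310.6, 121.6]
orientation: [-3.135, 0.201, -0.001]
ft_force: [0.6, -0.2, -1.4]
width: 15.9
```

Run:
```python
from h import *
did(((0,0,.313),0)); p,R=load(); print('SHORT GRASP',p)
did(((0,0,-.45),0)); cplan(431,107,120,-7.35);cplan(431,107,27,-7.35)
```

```text
SHORT GRASP [433.91113457 310.54531773  52.575     ]
t 13.93 cmd [433.9 310.5 120.1] -7.35 meas [434.  310.6 121.6] w 15.9 F [ 0.6 -0.2 -1.4]
  shift [0.154, 1.348, 0.001] turn [0.0, 0.0, -0.0]
t 13.93 cmd [433.9 310.5 120.1] -7.35 meas [434.  310.6 121.6] w 15.9 F [ 0.6 -0.2 -1.4]
  shift [0.154, 1.348, 0.621] turn [0.0, 0.0, -0.0]
```

Request:
{"op": "move_arm", "data": {
  "motion": [
    [[0.03,0.2,0],[0,0,0]],
    [[0.06,0.4,0],[0,0,0]],
    [[0.09,0.6,0],[0,0,0]],
    [[0.12,0.8,0],[0,0,0]],
    [[0.15,1.0,0],[0,0,0]]
  ]
}}

```text
t: 14.55
ee_pos: [437.3, 158.0, 121.1]
orientation: [-3.135, 0.201, -0.002]
ft_force: [-0.5, -0.1, -1.4]
width: 15.9
```

Request:
{"op": "move_arm", "data": {
  "motion": [
    [[0,0.2,0],[0,0,0]],
    [[0,0.35,0.15],[0,0,0]],
    [[0,0.35,0.35],[0,0,0]],
    [[0,0.35,0.5],[0,0,0]],
    [[0,0.35,0.62],[0,0,0]]
  ]
}}

```text
t: 15.18
ee_pos: [430.7, 106.8, 27.1]
orientation: [-3.135, 0.202, -0.001]
ft_force: [0.3, 0.2, -2.0]
width: 15.8
```

Request:
{"op": "move_arm", "data": {
  "motion": [
    [[0,0,0.03],[0,0,0]],
    [[0,0,0.05],[0,0,0]],
    [[0,0,0.07],[0,0,0]],
    [[0,0,0.08],[0,0,0]],
    [[0,0,0.087],[0,0,0]]
  ]
}}

```text
t: 15.8
ee_pos: [430.5, 106.9, 14.2]
orientation: [-3.135, 0.201, -0.001]
ft_force: [0.3, 0.3, -1.2]
width: 15.7
```

Request:
{"op": "move_arm", "data": {
  "gripper": 0.35,
  "motion": [
    [[0,0,0],[0,0,0]],
    [[0,0,0],[0,0,0]],
    [[0,0,0],[0,0,0]],
    [[0,0,-0.1],[0,0,0]],
    [[0,0,-0.25],[0,0,0]]
  ]
}}

```text
t: 16.42
ee_pos: [429.9, 106.7, 52.3]
orientation: [3.135, -0.201, -0.002]
ft_force: [0.2, 0.2, -0.3]
width: 30.9
```

Run:
```python
from h import *
did(((.15,1,0),0),((0,.35,.62),0),((0,0,.087),0)); p,R=load(); print('SHORT PLACE',p)
did(((0,0,-.25),0)); cplan(440,-30,200,-7.35)
snap('wrist','w6.png'); snap('scene','sc6.png')
```

```text
SHORT PLACE [430.32040049 106.83079535  14.025     ]
t 16.43 cmd [430.3 106.8  51.5] -7.35 meas [429.9 106.7  52.3] w 30.9 F [ 0.2  0.2 -0.3]
  shift [0.181, 0.896, -0.99] turn [0.0, 0.0, -0.0]
```

View pics/w6.png

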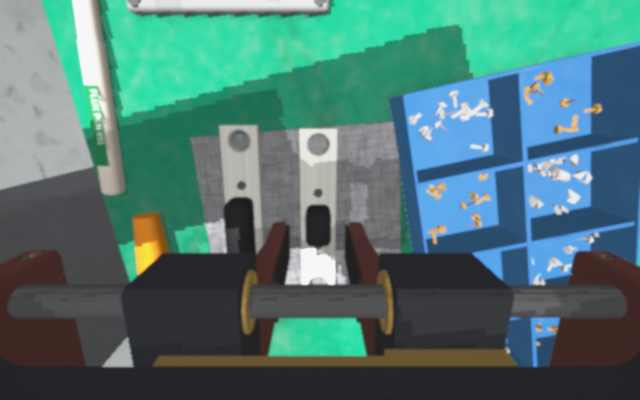

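Both bars lie flat and released on the mat. Next is the finished board, so I turn 90° and go over the jig.

Run:
```python
from h import *
cplan(403.4,314.7,150,82.65)
```

```text
t 16.52 cmd [430.3 106.8  51.5] -7.35 meas [431.8 107.2  53.7] w 30.6 F [0.4 0.5 0.1]
  shift [-0.355, -1.351, -0.656] turn [-0.0, -0.0, -1.5]
```

Request:
{"op": "move_arm", "data": {
  "gripper": 1.0,
  "motion": [
    [[0,0,-0.3],[0,0,0]],
    [[-0.05,-0.2,-0.6],[0,0,-0.17]],
    [[-0.15,-0.45,-0.66],[0,0,-0.34]],
    [[-0.25,-0.7,-0.66],[0,0,-0.5]],
    [[-0.35,-1.0,-0.66],[0,0,-0.65]]
  ]
}}

```text
t: 17.15
ee_pos: [397.0, 263.3, 150.8]
orientation: [-3.02, -0.864, -0.001]
ft_force: [0.2, 0.9, 0.2]
width: 77.6
```

Run:
```python
from h import *
did(((-.35,-1,-.66),-.65));cplan(403.4,314.7,150,82.65)
```

```text
t 17.15 cmd [397.4 262.3 150.5] 31.65 meas [397.  263.3 150.8] w 77.6 F [0.2 0.9 0.2]
  shift [0.217, -0.276, 0.004] turn [0.0, 0.0, -0.85]
```

Request:
{"op": "move_arm", "data": {
  "motion": [
    [[0.05,-0.06,0],[0,0,-0.17]],
    [[0.1,-0.12,0],[0,0,-0.34]],
    [[0.15,-0.2,0],[0,0,-0.51]],
    [[0.217,-0.276,0],[0,0,-0.68]],
    [[0.217,-0.276,0],[0,0,-0.85]]
  ]
}}

```text
t: 17.77
ee_pos: [403.5, 315.5, 150.4]
orientation: [2.352, 2.082, 0.001]
ft_force: [-0.0, -0.3, 0.4]
width: 87.7
```

Run:
```python
from h import *
did(((.217,-.276,0),-.85));cplan(403.4,314.7,13.5,82.65)
o=ctrl.get_obs();im=snap('wrist','w7.png')
```

```text
t 17.77 cmd [403.4 314.6 150.5] 82.65 meas [403.5 315.5 150.4] w 87.7 F [-0.  -0.3  0.4]
  shift [0.0, -0.0, 0.914] turn [0.0, 0.0, -0.0]
```

View pics/w7.png

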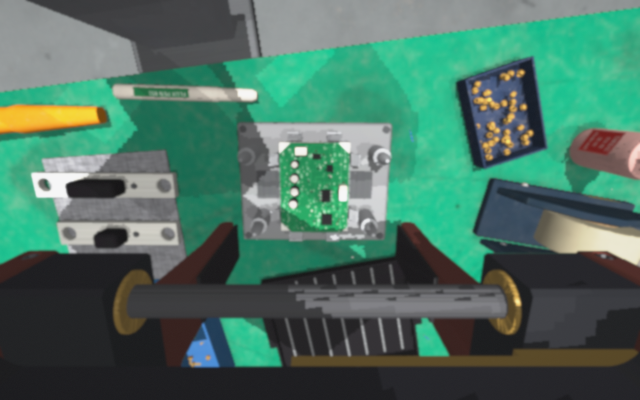

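Run:
```python
from h import *
import pickle
p,R=load(); 
g=cv2.imread('pics/w7.png')
im=ctrl.get_image('wrist'); c=cam('wrist',im,{'orientation':Rn.from_matrix(R).as_rotvec(),'ee_pos':p}); pickle.dump(c,open('c7.pkl','wb'))
cv2.imwrite('pics/w7z.png',cv2.resize(g[110:250,230:400],None,fx=4.5,fy=4.5,interpolation=cv2.INTER_CUBIC))
```

```text
(no output)
```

View pics/w7z.png

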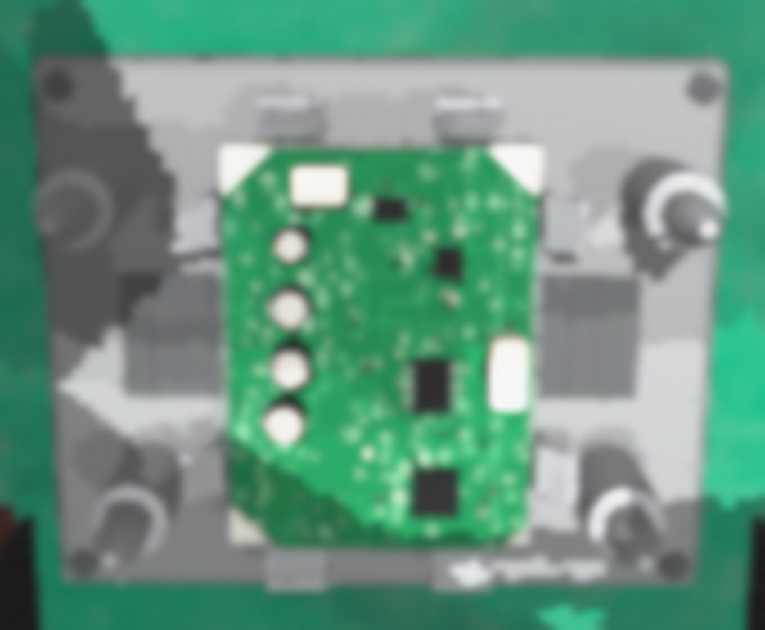

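Run:
```python
from h import *
import pickle
c=pickle.load(open('c7.pkl','rb'))
f=lambda u,v,z:px2w(c,u/4.5+230,v/4.5+110,z)
C=[f(*q,26) for q in ((218,145),(543,143),(228,543),(530,545))]
print(np.round(C,1),'centre',np.mean(C,0)); 
print('w',np.linalg.norm(C[0]-C[1]),np.linalg.norm(C[2]-C[3]),'l',np.linalg.norm(C[0]-C[2]))
d=C[1]-C[0]+C[3]-C[2];print('xdir',np.degrees(np.arctan2(d[1],d[0])))
d=C[0]-C[2]+C[1]-C[3];print('ydir',np.degrees(np.arctan2(d[1],d[0]))-90)
J=[f(*q,10) for q in ((38,62),(728,62),(65,580),(695,580))];print('jig',np.round(J,1),np.mean(J,0))
S=[f(*q,5) for q in ((125,275),(125,395),(635,275),(635,395))];print('slots',np.round(S,1))
```

```text
[[356.4 286.2  26. ]
 [364.4 351.3  26. ]
 [441.3 274.7  26. ]
 [450.2 339.8  26. ]] centre [403.05415489 313.00825935  26.        ]
w 65.58252821909683 65.67316070466462 l 85.72665541294917
xdir 82.61971957534794
ydir 82.33205450276532
jig [[335.7 249.4  10. ]
 [354.2 393.   10. ]
 [451.5 233.1  10. ]
 [470.1 377.6  10. ]] [402.89845186 313.28829931  10.        ]
slots [[383.6 258.4   5. ]
 [410.8 253.6   5. ]
 [398.  370.6   5. ]
 [425.6 368.3   5. ]]
```

The four corners of the board fit well: centre (403.0,313.1), yaw 82.5°. I'll shift -1.5 mm in tool x and descend.

Request:
{"op": "move_arm", "data": {
  "motion": [
    [[-0.01,0,0.2],[0,0,0]],
    [[-0.01,0,0.4],[0,0,0]],
    [[-0.01,0,0.55],[0,0,0]],
    [[-0.01,0,0.68],[0,0,0]],
    [[-0.01,0,0.78],[0,0,0]]
  ]
}}

```text
t: 18.5
ee_pos: [403.0, 312.8, 32.6]
orientation: [-2.363, -2.07, 0.001]
ft_force: [0.6, 0.6, -0.4]
width: 87.5
```

Request:
{"op": "move_arm", "data": {
  "motion": [
    [[0,0,0.03],[0,0,0]],
    [[0,0,0.06],[0,0,0]],
    [[0,0,0.09],[0,0,0]],
    [[0,0,0.12],[0,0,0]],
    [[0,0,0.134],[0,0,0]]
  ]
}}

```text
t: 19.12
ee_pos: [403.2, 313.1, 13.3]
orientation: [2.359, 2.074, 0.0]
ft_force: [0.5, -0.1, -0.1]
width: 87.8
```

Request:
{"op": "move_arm", "data": {
  "gripper": 0.0,
  "motion": [
    [[0,0,0],[0,0,0]],
    [[0,0,0],[0,0,0]],
    [[0,0,0],[0,0,0]],
    [[0,0,0],[0,0,0]],
    [[0,0,0],[0,0,0]]
  ]
}}

```text
t: 19.75
ee_pos: [403.3, 313.2, 13.6]
orientation: [2.359, 2.074, 0.0]
ft_force: [-0.5, 0.1, 1.7]
width: 64.7
```

Gripped at 64.7 mm. Lifting.

Request:
{"op": "move_arm", "data": {
  "motion": [
    [[0,0,-0.03],[0,0,0]],
    [[0,0,-0.1],[0,0,0]],
    [[0,0,-0.2],[0,0,0]],
    [[0,0,-0.35],[0,0,0]],
    [[0,0,-0.5],[0,0,0]]
  ]
}}

```text
t: 20.38
ee_pos: [403.3, 313.2, 90.0]
orientation: [2.359, 2.074, 0.001]
ft_force: [0.6, -0.7, -1.8]
width: 64.7
```

Run:
```python
from h import *
did(((-.01,0,.78),0),((0,0,.134),0));p,R=load();print('BOARD GRASP',p)
did(((0,0,-.5),0));cplan(562.5,325.5,90,93);cplan(562.5,325.5,25,93)
g=snap('wrist','w8.png')
```

```text
BOARD GRASP [403.23444851 313.1494097   13.425     ]
t 20.38 cmd [403.2 313.1  88.4] 82.65 meas [403.3 313.2  90. ] w 64.7 F [ 0.6 -0.7 -1.8]
  shift [0.217, 1.043, -0.01] turn [0.0, 0.0, -0.173]
t 20.38 cmd [403.2 313.1  88.4] 82.65 meas [403.3 313.2  90. ] w 64.7 F [ 0.6 -0.7 -1.8]
  shift [0.217, 1.043, 0.423] turn [0.0, 0.0, -0.173]
```

View pics/w8.png

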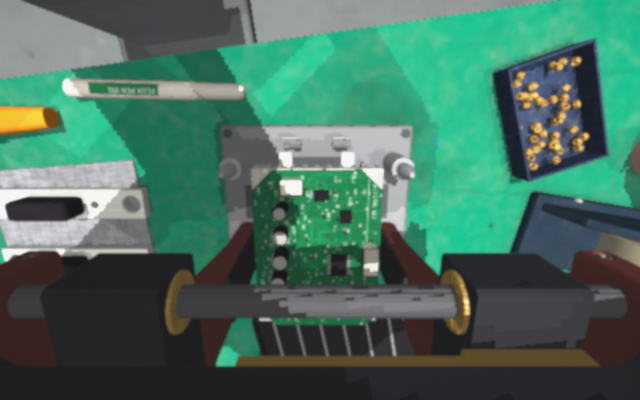

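Request:
{"op": "move_arm", "data": {
  "motion": [
    [[0.04,0.2,0],[0,0,-0.03]],
    [[0.08,0.4,0],[0,0,-0.06]],
    [[0.12,0.6,0],[0,0,-0.1]],
    [[0.16,0.8,0],[0,0,-0.14]],
    [[0.2,1.0,0],[0,0,-0.173]]
  ]
}}

```text
t: 21.05
ee_pos: [556.7, 323.6, 88.7]
orientation: [2.161, 2.281, 0.0]
ft_force: [-0.1, 0.4, -1.7]
width: 65.0
```

Run:
```python
from h import *
did(((.2,1,0),-.173));cplan(562.5,325.5,25,93)
g=snap('wrist','w9.png');snap('side','s9.png')
print([(np.round(d['location'],1).tolist(),round(d['p'],2)) for d in ctrl.pinpoint('wrist','tray')])
```

```text
t 21.05 cmd [555.8 323.7  88.4] 93.03 meas [556.7 323.6  88.7] w 65.0 F [-0.1  0.4 -1.7]
  shift [0.01, 0.045, 0.423] turn [0.0, 0.0, 0.0]
[]
```

View pics/s9.png

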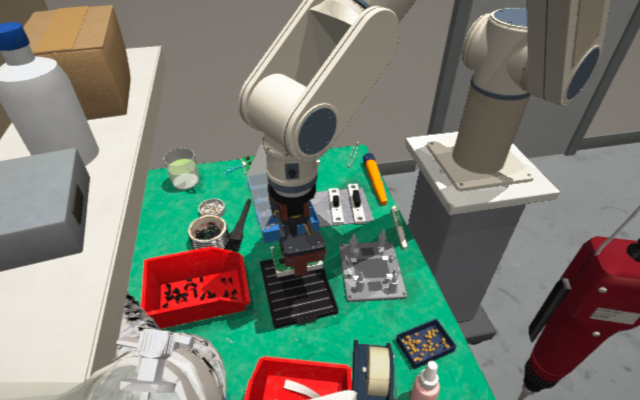

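Request:
{"op": "move_arm", "data": {
  "motion": [
    [[0.01,0.045,0.12],[0,0,0]],
    [[0.01,0.045,0.24],[0,0,0]],
    [[0.01,0.045,0.34],[0,0,0]],
    [[0.01,0.045,0.42],[0,0,0]],
    [[0.01,0.045,0.47],[0,0,0]]
  ]
}}

```text
t: 21.82
ee_pos: [562.0, 325.4, 16.7]
orientation: [-2.162, -2.279, 0.002]
ft_force: [-0.4, 0.4, -1.4]
width: 64.7
```

Request:
{"op": "move_arm", "data": {
  "motion": [
    [[0,0,0.02],[0,0,0]],
    [[0,0,0.04],[0,0,0]],
    [[0,0,0.06],[0,0,0]],
    [[0,0,0.07],[0,0,0]],
    [[0,0,0.08],[0,0,0]]
  ]
}}

```text
t: 22.45
ee_pos: [562.6, 325.6, 6.0]
orientation: [2.162, 2.279, 0.0]
ft_force: [0.3, -0.1, -2.1]
width: 64.8
```

Request:
{"op": "move_arm", "data": {
  "motion": [
    [[0,0,0.004],[0,0,0]],
    [[0,0,0.008],[0,0,0]],
    [[0,0,0.01],[0,0,0]],
    [[0,0,0.01],[0,0,0]],
    [[0,0,0.01],[0,0,0]]
  ]
}}

```text
t: 23.08
ee_pos: [562.5, 325.6, 4.4]
orientation: [-2.162, -2.279, -0.0]
ft_force: [-0.9, -0.5, -2.1]
width: 65.0
```

Request:
{"op": "move_arm", "data": {
  "gripper": 0.95,
  "motion": [
    [[0,0,0],[0,0,0]],
    [[0,0,0],[0,0,0]],
    [[0,0,0],[0,0,0]],
    [[0,0,-0.1],[0,0,0]],
    [[0,0,-0.25],[0,0,0]]
  ]
}}

```text
t: 23.7
ee_pos: [562.3, 325.4, 42.9]
orientation: [-2.162, -2.279, 0.001]
ft_force: [0.5, 0.2, -0.0]
width: 83.7
```

Run:
```python
from h import *
did(((.01,.045,.47),0),((0,0,.09),0),((0,0,-.25),0));cplan(440,-60,230,93)
g=snap('wrist','w10.png')
```

```text
t 23.7 cmd [562.5 325.6  41.9] 93.03 meas [562.3 325.4  42.9] w 83.7 F [ 0.5  0.2 -0. ]
  shift [-2.524, -0.951, -1.254] turn [0.0, 0.0, 0.0]
```

View pics/w10.png

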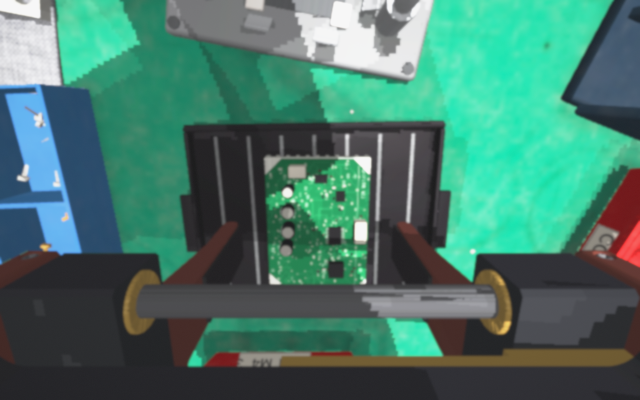

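The finished board sits flat and centred in the tray, at about (318,220). Now over to the fresh board, travelling high.

Request:
{"op": "move_arm", "data": {
  "motion": [
    [[0,0,-0.35],[0,0,0]],
    [[0,-0.1,-0.7],[0,0,0]],
    [[0,-0.3,-1.0],[0,0,0]],
    [[0,-0.5,-1.0],[0,0,0]],
    [[-0.2,-0.6,-1.0],[0,0,0]]
  ]
}}

```text
t: 24.38
ee_pos: [473.5, 291.9, 194.2]
orientation: [2.159, 2.281, 0.006]
ft_force: [0.5, -0.2, 0.2]
width: 83.3
```

Request:
{"op": "move_arm", "data": {
  "motion": [
    [[-0.2,0,-0.1],[0,0,0]],
    [[-0.4,0,-0.15],[0,0,0]],
    [[-0.6,0,-0.2],[0,0,0]],
    [[-0.8,0,-0.2],[0,0,0]],
    [[-1.0,0,-0.2],[0,0,0]]
  ]
}}

```text
t: 25.0
ee_pos: [482.4, 140.2, 223.4]
orientation: [2.161, 2.279, 0.003]
ft_force: [0.5, 0.8, -0.6]
width: 83.1
```

Request:
{"op": "move_arm", "data": {
  "motion": [
    [[-0.2,0,0],[0,0,0]],
    [[-0.4,0,0],[0,0,0]],
    [[-0.6,0,0],[0,0,0]],
    [[-0.8,0,0],[0,0,0]],
    [[-1.0,0,0],[0,0,0]]
  ]
}}

```text
t: 25.62
ee_pos: [490.3, -9.7, 223.2]
orientation: [2.161, 2.278, 0.002]
ft_force: [0.3, 0.3, 0.8]
width: 83.2
```

Run:
```python
from h import *
did(((-.2,-.6,-1),0),((-1,0,-.2),0),((-1,0,0),0));cplan(474,-113,180,88)
g=snap('scene','sc11.png')
```

```text
t 25.62 cmd [490.1  -8.7 221.9] 93.03 meas [490.3  -9.7 223.2] w 83.2 F [0.3 0.3 0.8]
  shift [-0.689, -0.144, 0.28] turn [0.0, 0.0, 0.084]
```

Request:
{"op": "move_arm", "data": {
  "motion": [
    [[-0.17,-0.05,0],[0,0,0.02]],
    [[-0.35,-0.1,0],[0,0,0.04]],
    [[-0.52,-0.144,0.1],[0,0,0.084]],
    [[-0.689,-0.144,0.2],[0,0,0.084]],
    [[-0.689,-0.144,0.28],[0,0,0.084]]
  ]
}}

```text
t: 26.3
ee_pos: [474.3, -114.0, 180.4]
orientation: [2.261, 2.179, 0.001]
ft_force: [-0.7, 1.0, 0.4]
width: 83.2
```

Request:
{"op": "move_arm", "data": {
  "gripper": 1.0,
  "motion": [
    [[0,0,0],[0,0,0]],
    [[0,0,0],[0,0,0]],
    [[0,0,0],[0,0,0]],
    [[0,0,0],[0,0,0]],
    [[0,0,0],[0,0,0]]
  ]
}}

```text
t: 26.92
ee_pos: [474.1, -112.9, 180.1]
orientation: [2.26, 2.182, 0.0]
ft_force: [-0.1, 0.3, -0.8]
width: 87.5
```

Run:
```python
from h import *
did(((-.689,-.144,.28),.084));cplan(474,-113,180,88)
g=snap('wrist','w11.png')
for n in ('fresh_board','wired_board'): print([(np.round(d['location'],1).tolist(),round(d['p'],2)) for d in ctrl.pinpoint('wrist',n)])
```

```text
t 26.93 cmd [ 474.  -113.1  179.9] 87.99 meas [ 474.1 -112.9  180.1] w 87.5 F [-0.1  0.3 -0.8]
  shift [0.001, 0.0, -0.0] turn [0.0, 0.0, -0.0]
[([477.1, -106.8, 1.1], 0.76)]
[]
```

View pics/w11.png

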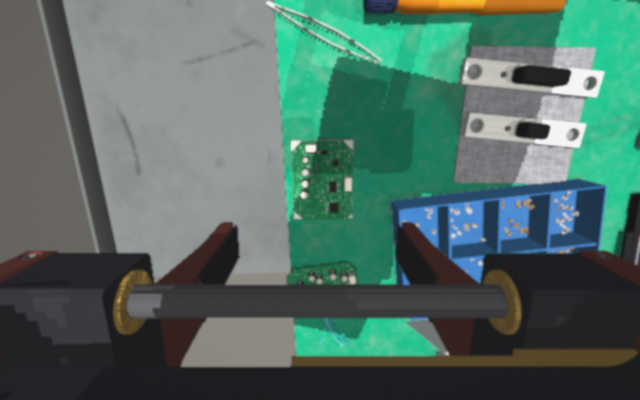

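The fresh board lies the same way round as the finished one: connector at (310,148), robot side, and cans on the left at column 305. Zooming for its corners.

Run:
```python
from h import *
g=cv2.imread('pics/w11.png')
cv2.imwrite('pics/w11z.png',cv2.resize(g[125:235,260:380],None,fx=5,fy=5,interpolation=cv2.INTER_CUBIC))
```

```text
(no output)
```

View pics/w11z.png

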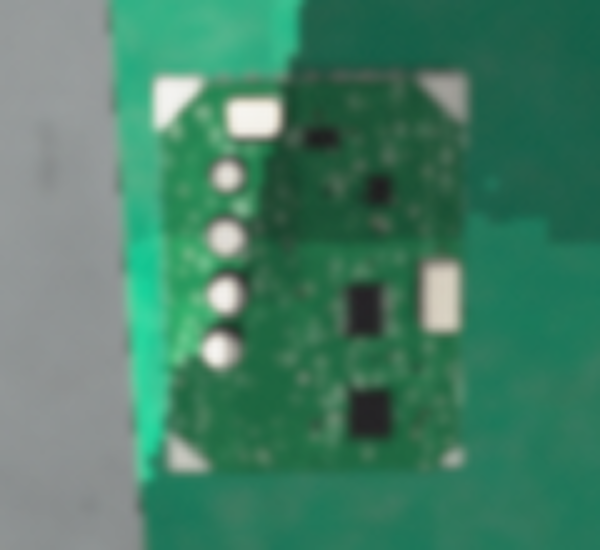

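Run:
```python
from h import *
p,R=load(); im=ctrl.get_image('wrist'); c=cam('wrist',im,{'orientation':Rn.from_matrix(R).as_rotvec(),'ee_pos':p})
C=[px2w(c,u/5+260,v/5+125,13) for u,v in ((155,78),(468,73),(168,470),(465,468))]
print(np.round(C,1),'centre',np.mean(C,0)); 
print('w',np.linalg.norm(C[0]-C[1]),np.linalg.norm(C[2]-C[3]),'l',np.linalg.norm(C[0]-C[2]),np.linalg.norm(C[1]-C[3]))
d=C[1]-C[0]+C[3]-C[2];print('xdir',np.degrees(np.arctan2(d[1],d[0])))
d=C[0]-C[2]+C[1]-C[3];print('ydir',np.degrees(np.arctan2(d[1],d[0]))-90)
x,y=np.mean(C,0)[:2]
cplan(x,y,60,87)
```

```text
[[ 432.4 -137.9   13. ]
 [ 433.6  -72.7   13. ]
 [ 518.6 -139.8   13. ]
 [ 520.5  -73.8   13. ]] centre [ 476.27447575 -106.05757138   13.        ]
w 65.1678364635227 66.04037136290333 l 86.26044428896965 86.83951741689043
xdir 88.6424573126686
ydir 88.98501855371592
t 27.12 cmd [ 474.  -113.1  179.9] 87.99 meas [ 473.9 -113.1  180. ] w 88.1 F [ 0.5  1.2 -0.1]
  shift [0.047, 0.014, 0.8] turn [0.0, 0.0, 0.016]
```

Request:
{"op": "move_arm", "data": {
  "motion": [
    [[0.047,0.014,0.2],[0,0,-0.013]],
    [[0.047,0.014,0.45],[0,0,-0.013]],
    [[0.047,0.014,0.7],[0,0,-0.013]],
    [[0.047,0.014,0.85],[0,0,-0.013]],
    [[0.047,0.014,0.95],[0,0,-0.013]]
  ]
}}

```text
t: 27.75
ee_pos: [475.9, -106.1, 36.3]
orientation: [-2.245, -2.197, 0.001]
ft_force: [-0.0, 0.6, -0.0]
width: 87.8
```

Run:
```python
from h import *
did(((.047,.014,.95),-.013));cplan(476.3,-106.1,2.5,88.8)
snap('wrist','w12.png')
```

```text
t 27.75 cmd [ 476.3 -106.1   37.4] 88.77 meas [ 475.9 -106.1   36.3] w 87.8 F [-0.   0.6 -0. ]
  shift [0.0, -0.0, 0.233] turn [0.0, 0.0, -0.001]
```

View pics/w12.png

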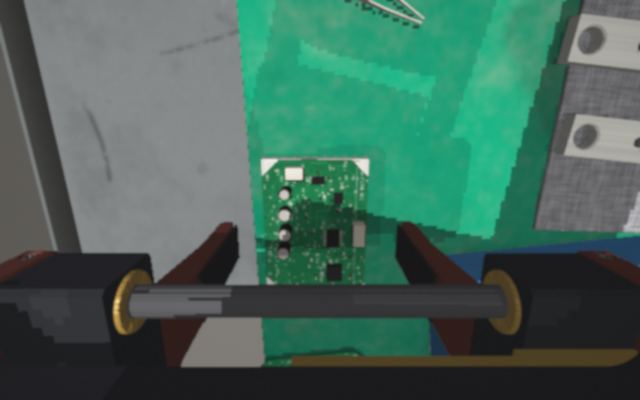

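Request:
{"op": "move_arm", "data": {
  "motion": [
    [[0,0,0.06],[0,0,0]],
    [[0,0,0.12],[0,0,0]],
    [[0,0,0.17],[0,0,0]],
    [[0,0,0.21],[0,0,0]],
    [[0,0,0.233],[0,0,0]]
  ]
}}

```text
t: 28.42
ee_pos: [476.2, -106.1, 2.2]
orientation: [-2.245, -2.197, 0.0]
ft_force: [-0.3, -0.5, -0.9]
width: 87.5
```

Request:
{"op": "move_arm", "data": {
  "gripper": 0.0,
  "motion": [
    [[0,0,0],[0,0,0]],
    [[0,0,0],[0,0,0]],
    [[0,0,0],[0,0,0]],
    [[0,0,0],[0,0,0]],
    [[0,0,0],[0,0,0]]
  ]
}}

```text
t: 29.05
ee_pos: [476.4, -106.2, 2.7]
orientation: [2.245, 2.197, 0.0]
ft_force: [0.1, -0.4, 2.4]
width: 65.0
```

Request:
{"op": "move_arm", "data": {
  "motion": [
    [[0,0,-0.05],[0,0,0]],
    [[0,0,-0.15],[0,0,0]],
    [[0,0,-0.4],[0,0,0]],
    [[0,0,-0.7],[0,0,0]],
    [[0,0,-1.0],[0,0,0]]
  ]
}}

```text
t: 29.68
ee_pos: [475.9, -106.0, 154.7]
orientation: [2.245, 2.197, 0.0]
ft_force: [0.1, -0.0, -1.5]
width: 64.6
```

Run:
```python
from h import *
did(((0,0,.233),0)); print(load()[0]); did(((0,0,-1),0));cplan(440,100,220,82.5)
snap('wrist','w13.png')
```

```text
[ 476.30947582 -106.10313036    2.475     ]
t 29.68 cmd [ 476.3 -106.1  152.5] 88.77 meas [ 475.9 -106.   154.7] w 64.6 F [ 0.1 -0.  -1.5]
  shift [1.369, -0.272, -0.45] turn [0.0, 0.0, 0.104]
```

View pics/w13.png

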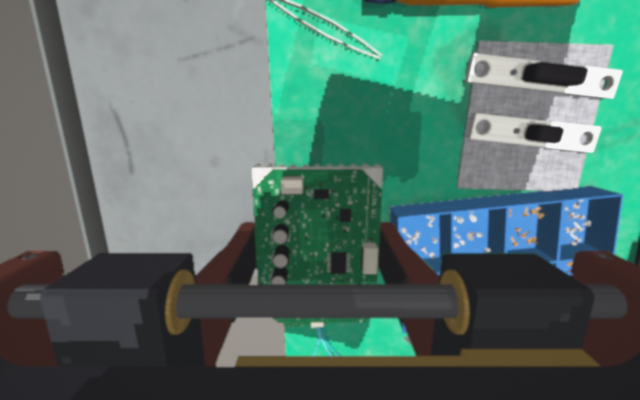

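Run:
```python
from h import *
a=cv2.imread('pics/w8.png')[150:200,230:400];b=cv2.imread('pics/w13.png')[150:200,230:400]
cv2.imwrite('pics/cmp.png',cv2.resize(np.vstack([a,b]),None,fx=4.6,fy=4.6,interpolation=cv2.INTER_CUBIC))
```

```text
(no output)
```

View pics/cmp.png

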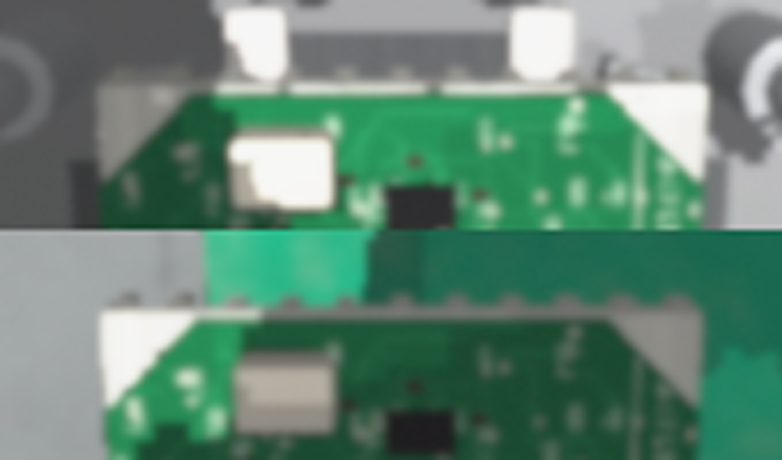

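Run:
```python
from h import *
im=ctrl.get_image('wrist');c=cam('wrist',im,{'orientation':np.zeros(3),'ee_pos':np.zeros(3)})
for n,row,cl,cr,z in (('w8',168.0,98,708,-11.6),('w13',167.0,100,703,-9.5)):
    print(n,np.round(px2w(c,230+cl/4.6,row,z),2),np.round(px2w(c,230+cr/4.6,row,z),2))
for n,row,z in (('w8 pcb',170.7,-13.2),('w13 pcb',169.6,-11.1)): print(n,np.round(px2w(c,317,row,z),2))
```

```text
w8 [-31.21 -43.29 -11.6 ] [ 33.29 -43.29 -11.6 ]
w13 [-31.42 -43.42  -9.5 ] [ 33.19 -43.42  -9.5 ]
w8 pcb [  0.74 -42.26 -13.2 ]
w13 pcb [  0.74 -42.41 -11.1 ]
```

The fresh board's offset in the grip matches the finished board's within 0.2 mm, so I can use the recorded jig pose. Carrying it there.

Request:
{"op": "move_arm", "data": {
  "motion": [
    [[0.2,-0.1,-0.1],[0,0,0.02]],
    [[0.4,-0.2,-0.2],[0,0,0.04]],
    [[0.6,-0.3,-0.2],[0,0,0.06]],
    [[0.8,-0.4,-0.2],[0,0,0.08]],
    [[1.0,-0.5,-0.2],[0,0,0.102]]
  ]
}}

```text
t: 30.4
ee_pos: [403.3, 46.3, 182.3]
orientation: [-2.36, -2.073, 0.001]
ft_force: [0.2, -0.7, -0.6]
width: 65.0
```

Request:
{"op": "move_arm", "data": {
  "motion": [
    [[0.2,0,0],[0,0,0]],
    [[0.4,0,0],[0,0,0]],
    [[0.6,0,0],[0,0,0]],
    [[0.8,0,0],[0,0,0]],
    [[1.0,0,0],[0,0,0]]
  ]
}}

```text
t: 31.02
ee_pos: [423.1, 195.0, 182.1]
orientation: [-2.359, -2.074, 0.001]
ft_force: [0.5, 0.2, -1.1]
width: 64.8
```

Run:
```python
from h import *
did(((1,-.5,-.2),.102),((1,0,0),0));cplan(403.23,313.15,100,82.65)
```

```text
t 31.02 cmd [423.7 194.2 182.5] 82.65 meas [423.1 195.  182.1] w 64.8 F [ 0.5  0.2 -1.1]
  shift [0.769, -0.237, 0.55] turn [0.0, 0.0, -0.0]
```

Request:
{"op": "move_arm", "data": {
  "motion": [
    [[0.2,-0.08,0],[0,0,0]],
    [[0.4,-0.16,0],[0,0,0]],
    [[0.6,-0.237,0],[0,0,0]],
    [[0.769,-0.237,0.1],[0,0,0]],
    [[0.769,-0.237,0.3],[0,0,0]]
  ]
}}

```text
t: 31.65
ee_pos: [403.8, 315.3, 137.7]
orientation: [2.357, 2.077, 0.005]
ft_force: [-0.9, 0.1, -1.6]
width: 64.8
```

Request:
{"op": "move_arm", "data": {
  "motion": [
    [[0,0,0.15],[0,0,0]],
    [[0,0,0.3],[0,0,0]],
    [[0,0,0.45],[0,0,0]],
    [[0,0,0.55],[0,0,0]],
    [[0,0,0.6],[0,0,0]]
  ]
}}

```text
t: 32.28
ee_pos: [402.8, 312.9, 46.7]
orientation: [-2.359, -2.074, 0.002]
ft_force: [0.7, -0.0, -1.2]
width: 64.5
```

Run:
```python
from h import *
did(((.769,-.237,.3),0),((0,0,.6),0));cplan(403.23,313.15,15.8,82.65)
snap('wrist','w14.png');snap('side','s14.png')
g=cv2.imread('pics/s14.png')[200:320,310:430];cv2.imwrite('pics/s14z.png',cv2.resize(g,None,fx=5,fy=5,interpolation=cv2.INTER_CUBIC))
```

```text
t 32.27 cmd [403.2 313.2  47.5] 82.65 meas [402.8 312.9  46.7] w 64.5 F [ 0.7 -0.  -1.2]
  shift [-0.0, 0.0, 0.211] turn [0.0, 0.0, -0.0]
```

View pics/s14z.png

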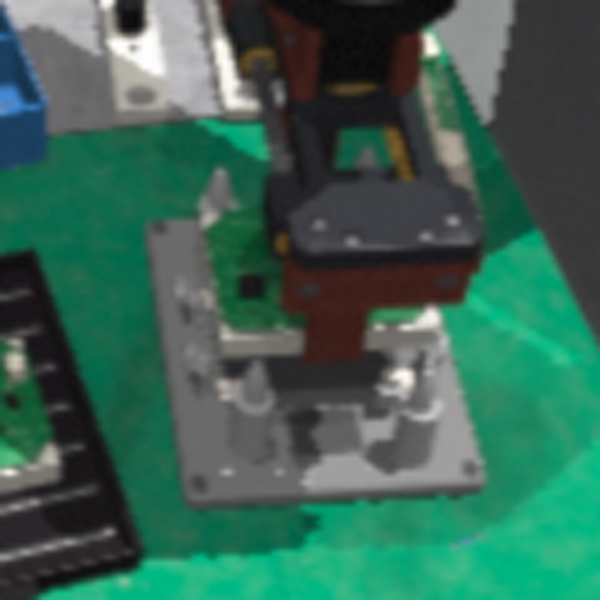

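View pics/w14.png

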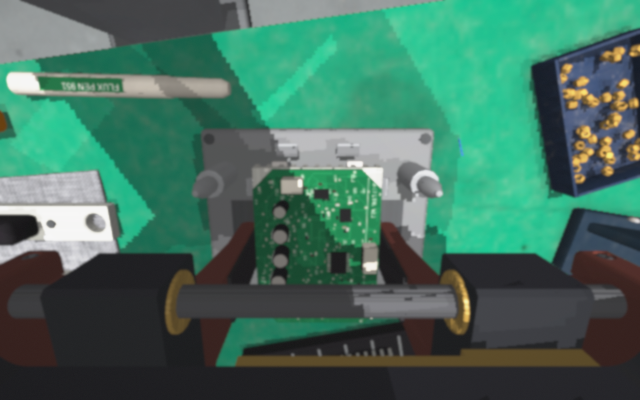

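Board is square over the nest. Lowering slowly.

Request:
{"op": "move_arm", "data": {
  "motion": [
    [[0,0,0.03],[0,0,0]],
    [[0,0,0.06],[0,0,0]],
    [[0,0,0.09],[0,0,0]],
    [[0,0,0.12],[0,0,0]],
    [[0,0,0.15],[0,0,0]]
  ]
}}

```text
t: 33.0
ee_pos: [403.2, 313.2, 24.7]
orientation: [2.359, 2.074, -0.0]
ft_force: [-0.3, 0.2, -2.0]
width: 64.6
```

Request:
{"op": "move_arm", "data": {
  "motion": [
    [[0,0,0.015],[0,0,0]],
    [[0,0,0.03],[0,0,0]],
    [[0,0,0.045],[0,0,0]],
    [[0,0,0.058],[0,0,0]],
    [[0,0,0.058],[0,0,0]]
  ]
}}

```text
t: 33.62
ee_pos: [403.2, 313.1, 16.2]
orientation: [-2.359, -2.074, 0.0]
ft_force: [0.6, -0.1, -1.3]
width: 64.5
```

Still carrying its full weight (about -1.6 N), with no obstruction. Lowering 0.6 mm more, then releasing.

Request:
{"op": "move_arm", "data": {
  "motion": [
    [[0,0,0.002],[0,0,0]],
    [[0,0,0.003],[0,0,0]],
    [[0,0,0.004],[0,0,0]],
    [[0,0,0.004],[0,0,0]],
    [[0,0,0.004],[0,0,0]]
  ]
}}

```text
t: 34.25
ee_pos: [403.2, 313.2, 15.7]
orientation: [2.359, 2.074, 0.0]
ft_force: [0.1, -0.0, -1.5]
width: 65.0
```

Request:
{"op": "move_arm", "data": {
  "gripper": 1.0,
  "motion": [
    [[0,0,0],[0,0,0]],
    [[0,0,0],[0,0,0]],
    [[0,0,0],[0,0,0]],
    [[0,0,0],[0,0,0]],
    [[0,0,0],[0,0,0]]
  ]
}}

```text
t: 34.88
ee_pos: [403.2, 313.2, 15.7]
orientation: [2.359, 2.074, -0.0]
ft_force: [-0.7, 0.5, 0.0]
width: 87.7
```

Request:
{"op": "move_arm", "data": {
  "motion": [
    [[0,0,-0.05],[0,0,0]],
    [[0,0,-0.2],[0,0,0]],
    [[0,0,-0.4],[0,0,0]],
    [[0,0,-0.65],[0,0,0]],
    [[0,0,-0.9],[0,0,0]]
  ]
}}

```text
t: 35.5
ee_pos: [403.1, 313.0, 152.2]
orientation: [2.359, 2.074, 0.0]
ft_force: [0.5, 0.1, -0.9]
width: 88.0
```

Run:
```python
from h import *
did(((0,0,.15),0),((0,0,.062),0),((0,0,-.9),0));cplan(379.07,108.15,130,-7.35)
g=snap('wrist','w15.png')
g=cv2.imread('pics/w15.png')
cv2.imwrite('pics/w15z.png',cv2.resize(g[110:250,230:400],None,fx=4.5,fy=4.5,interpolation=cv2.INTER_CUBIC))
```

```text
t 35.5 cmd [403.2 313.2 150.7] 82.65 meas [403.1 313.  152.2] w 88.0 F [ 0.5  0.1 -0.9]
  shift [-1.376, 0.015, 0.138] turn [0.0, 0.0, 1.5]
```

View pics/w15z.png

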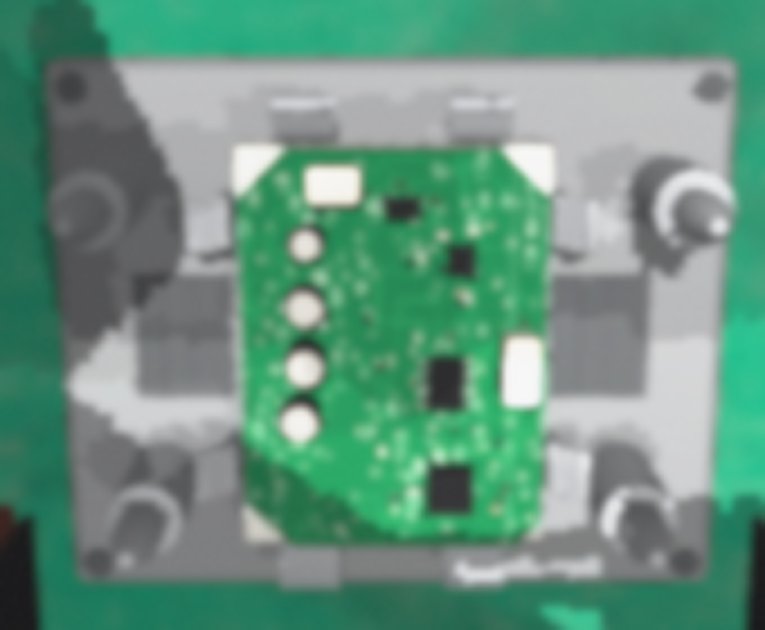

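The board is seated exactly like the old one, connector end towards the long bar's side. Now the long bar.

Request:
{"op": "move_arm", "data": {
  "gripper": 0.35,
  "motion": [
    [[-0.2,0,0],[0,0,0.15]],
    [[-0.4,0,0],[0,0,0.3]],
    [[-0.6,0,0],[0,0,0.45]],
    [[-0.8,0,0],[0,0,0.6]],
    [[-1.0,0.015,0],[0,0,0.75]]
  ]
}}

```text
t: 36.17
ee_pos: [386.0, 163.2, 151.0]
orientation: [-2.976, -1.006, -0.001]
ft_force: [0.3, 0.7, -0.8]
width: 40.9
```

Run:
```python
from h import *
did(((-1,.015,0),.75));cplan(379.07,108.15,60,-7.35)
```

```text
t 36.17 cmd [386.3 164.1 150.7] 37.65 meas [386.  163.2 151. ] w 40.9 F [ 0.3  0.7 -0.8]
  shift [-0.266, 0.266, 0.605] turn [0.0, 0.0, 0.75]
```

Request:
{"op": "move_arm", "data": {
  "motion": [
    [[-0.06,0.06,0.05],[0,0,0.16]],
    [[-0.13,0.13,0.1],[0,0,0.32]],
    [[-0.2,0.2,0.2],[0,0,0.48]],
    [[-0.266,0.266,0.35],[0,0,0.64]],
    [[-0.266,0.266,0.5],[0,0,0.75]]
  ]
}}

```text
t: 36.8
ee_pos: [379.1, 107.5, 75.5]
orientation: [-3.134, 0.21, -0.001]
ft_force: [-0.1, -0.2, 0.7]
width: 30.8
```

Run:
```python
from h import *
did(((-.266,.266,.5),.75));cplan(379.07,108.15,14.02,-7.35)
snap('wrist','w16.png')
```

```text
t 36.8 cmd [379.1 108.2  75.7] -7.35 meas [379.1 107.5  75.5] w 30.8 F [-0.1 -0.2  0.7]
  shift [0.0, 0.0, 0.411] turn [0.0, 0.0, -0.0]
```

View pics/w16.png

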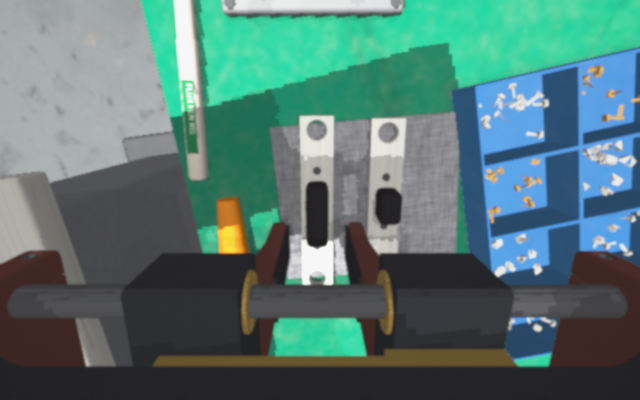

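Request:
{"op": "move_arm", "data": {
  "motion": [
    [[0,0,0.1],[0,0,0]],
    [[0,0,0.2],[0,0,0]],
    [[0,0,0.3],[0,0,0]],
    [[0,0,0.38],[0,0,0]],
    [[0,0,0.413],[0,0,0]]
  ]
}}

```text
t: 37.48
ee_pos: [379.0, 108.2, 13.5]
orientation: [3.135, -0.2, -0.001]
ft_force: [0.1, 0.0, -0.3]
width: 30.5
```

Request:
{"op": "move_arm", "data": {
  "gripper": 0.0,
  "motion": [
    [[0,0,0],[0,0,0]],
    [[0,0,0],[0,0,0]],
    [[0,0,0],[0,0,0]],
    [[0,0,0],[0,0,0]],
    [[0,0,0],[0,0,0]]
  ]
}}

```text
t: 38.1
ee_pos: [379.2, 108.2, 14.0]
orientation: [-3.135, 0.201, -0.001]
ft_force: [-0.7, -0.3, 6.3]
width: 16.1
```

Request:
{"op": "move_arm", "data": {
  "motion": [
    [[0,0,-0.05],[0,0,0]],
    [[0,0,-0.15],[0,0,0]],
    [[0,0,-0.35],[0,0,0]],
    [[0,0,-0.55],[0,0,0]],
    [[0,0,-0.75],[0,0,0]]
  ]
}}

```text
t: 38.72
ee_pos: [378.7, 108.1, 127.4]
orientation: [3.135, -0.201, -0.0]
ft_force: [-0.3, 0.3, -1.3]
width: 16.2
```

Run:
```python
from h import *
did(((0,0,.413),0),((0,0,-.75),0));cplan(373.01,319.16,80,-7.35)
```

```text
t 38.73 cmd [379.1 108.2 126.2] -7.35 meas [378.7 108.1 127.4] w 16.2 F [-0.3  0.3 -1.3]
  shift [-0.22, -1.39, 0.308] turn [0.0, 0.0, -0.0]
```

Request:
{"op": "move_arm", "data": {
  "motion": [
    [[-0.03,-0.2,0],[0,0,0]],
    [[-0.06,-0.4,0],[0,0,0]],
    [[-0.09,-0.6,0],[0,0,0]],
    [[-0.12,-0.8,0],[0,0,0]],
    [[-0.16,-1.0,0],[0,0,0]]
  ]
}}

```text
t: 39.35
ee_pos: [374.1, 260.9, 126.5]
orientation: [3.135, -0.201, -0.0]
ft_force: [0.2, 0.3, -0.6]
width: 15.8
```

Request:
{"op": "move_arm", "data": {
  "motion": [
    [[-0.03,-0.2,0],[0,0,0]],
    [[-0.06,-0.39,0],[0,0,0]],
    [[-0.06,-0.39,0.1],[0,0,0]],
    [[-0.06,-0.39,0.2],[0,0,0]],
    [[-0.06,-0.39,0.28],[0,0,0]]
  ]
}}

```text
t: 39.98
ee_pos: [372.2, 317.6, 82.7]
orientation: [3.133, -0.203, -0.003]
ft_force: [-0.2, 0.1, -1.7]
width: 16.0
```

Run:
```python
from h import *
did(((-.16,-1,0),0),((-.06,-.39,.28),0));cplan(373.01,319.16,53.2,-7.35)
snap('wrist','w17.png');snap('side','s17.png')
g=cv2.imread('pics/s17.png')[200:320,310:430];cv2.imwrite('pics/s17z.png',cv2.resize(g,None,fx=5,fy=5,interpolation=cv2.INTER_CUBIC))
```

```text
t 39.98 cmd [373.  319.2  84.2] -7.35 meas [372.2 317.6  82.7] w 16.0 F [-0.2  0.1 -1.7]
  shift [0.0, 0.0, 0.207] turn [0.0, 0.0, -0.0]
```

View pics/w17.png

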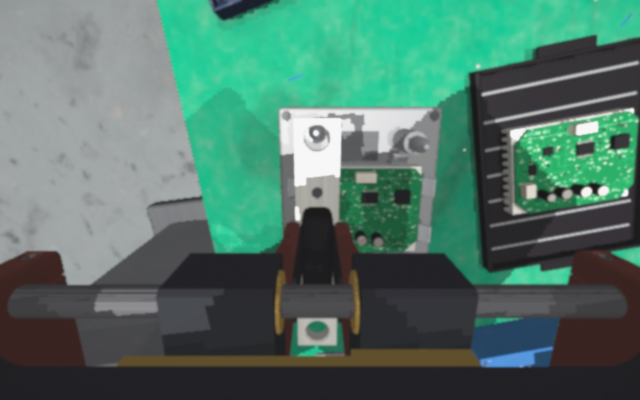

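View pics/s17z.png

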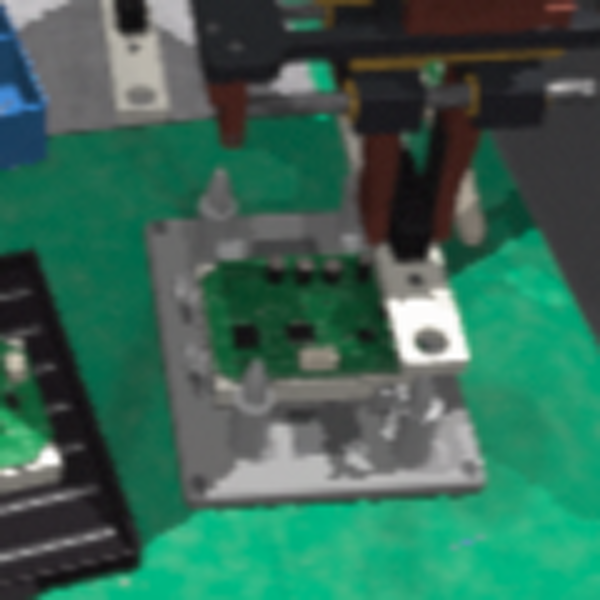

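The pin shows inside the hole at (317,136). Lowering.

Request:
{"op": "move_arm", "data": {
  "motion": [
    [[0,0,0.03],[0,0,0]],
    [[0,0,0.06],[0,0,0]],
    [[0,0,0.09],[0,0,0]],
    [[0,0,0.12],[0,0,0]],
    [[0,0,0.14],[0,0,0]]
  ]
}}

```text
t: 40.7
ee_pos: [372.9, 319.1, 62.9]
orientation: [3.135, -0.201, -0.0]
ft_force: [0.2, 0.9, -0.8]
width: 15.4
```

Request:
{"op": "move_arm", "data": {
  "motion": [
    [[0,0,0.015],[0,0,0]],
    [[0,0,0.03],[0,0,0]],
    [[0,0,0.045],[0,0,0]],
    [[0,0,0.06],[0,0,0]],
    [[0,0,0.067],[0,0,0]]
  ]
}}

```text
t: 41.32
ee_pos: [372.9, 319.1, 53.0]
orientation: [3.135, -0.201, -0.0]
ft_force: [0.2, -0.5, 0.2]
width: 15.5
```

No resistance on the way down. Releasing, then going to the short bar.

Request:
{"op": "move_arm", "data": {
  "gripper": 0.35,
  "motion": [
    [[0,0,0],[0,0,0]],
    [[0,0,0],[0,0,0]],
    [[0,0,0],[0,0,0]],
    [[0,0,0],[0,0,0]],
    [[0,0,-0.05],[0,0,0]]
  ]
}}

```text
t: 41.95
ee_pos: [372.7, 318.9, 60.6]
orientation: [3.134, -0.201, -0.001]
ft_force: [-0.5, 0.4, -0.2]
width: 30.4
```

Request:
{"op": "move_arm", "data": {
  "motion": [
    [[0,0,-0.1],[0,0,0]],
    [[0,0,-0.3],[0,0,0]],
    [[0,0,-0.5],[0,0,0]],
    [[0,0,-0.5],[0,0,0]],
    [[0,0,-0.5],[0,0,0]]
  ]
}}

```text
t: 42.58
ee_pos: [372.8, 319.1, 135.8]
orientation: [-3.135, 0.201, -0.0]
ft_force: [1.3, 0.1, -0.4]
width: 30.4
```

Run:
```python
from h import *
did(((0,0,.14),0),((0,0,.067),0),((0,0,-.55),0));cplan(430.32,106.83,80,-7.35)
snap('wrist','w18.png')
```

```text
t 42.58 cmd [373.  319.2 135.7] -7.35 meas [372.8 319.1 135.8] w 30.4 F [ 1.3  0.1 -0.4]
  shift [0.56, 1.355, 0.371] turn [0.0, 0.0, -0.0]
```

View pics/w18.png

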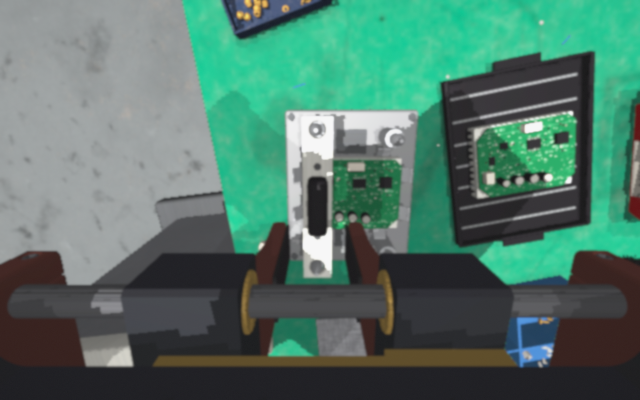

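The long bar is down on both pins, at (317,130) and (317,266). Short bar next.

Request:
{"op": "move_arm", "data": {
  "motion": [
    [[0.1,0.2,0],[0,0,0]],
    [[0.2,0.4,0],[0,0,0]],
    [[0.3,0.6,0],[0,0,0]],
    [[0.42,0.8,0],[0,0,0]],
    [[0.56,1.0,0],[0,0,0]]
  ]
}}

```text
t: 43.25
ee_pos: [436.6, 158.4, 134.7]
orientation: [3.134, -0.201, -0.003]
ft_force: [0.5, -0.3, -0.6]
width: 30.6
```

Request:
{"op": "move_arm", "data": {
  "motion": [
    [[0,0.18,0],[0,0,0]],
    [[0,0.355,0.1],[0,0,0]],
    [[0,0.355,0.2],[0,0,0]],
    [[0,0.355,0.3],[0,0,0]],
    [[0,0.355,0.37],[0,0,0]]
  ]
}}

```text
t: 43.88
ee_pos: [430.0, 107.5, 78.9]
orientation: [3.135, -0.2, -0.002]
ft_force: [-0.1, 1.0, -0.3]
width: 30.7
```

Run:
```python
from h import *
did(((.56,1,0),0),((0,.355,.37),0));cplan(430.32,106.83,14,-7.35)
snap('wrist','w19.png')
```

```text
t 43.88 cmd [430.3 106.9  80.2] -7.35 meas [430.  107.5  78.9] w 30.7 F [-0.1  1.  -0.3]
  shift [0.0, 0.0, 0.441] turn [0.0, 0.0, -0.0]
```

View pics/w19.png

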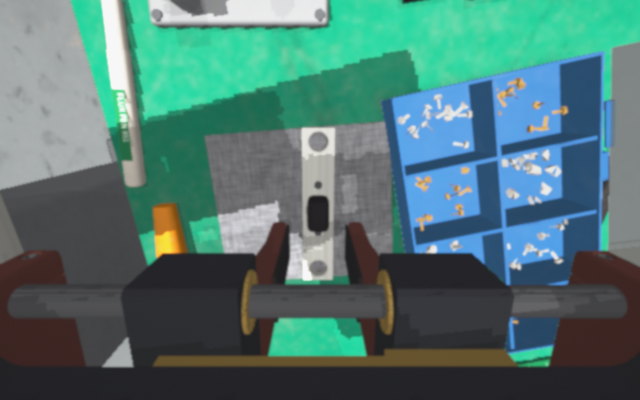

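Request:
{"op": "move_arm", "data": {
  "motion": [
    [[0,0,0.1],[0,0,0]],
    [[0,0,0.2],[0,0,0]],
    [[0,0,0.3],[0,0,0]],
    [[0,0,0.4],[0,0,0]],
    [[0,0,0.441],[0,0,0]]
  ]
}}

```text
t: 44.55
ee_pos: [429.7, 106.7, 12.8]
orientation: [3.135, -0.202, -0.002]
ft_force: [0.1, -0.8, 1.0]
width: 30.7
```

Request:
{"op": "move_arm", "data": {
  "gripper": 0.0,
  "motion": [
    [[0,0,0],[0,0,0]],
    [[0,0,0],[0,0,0]],
    [[0,0,0],[0,0,0]],
    [[0,0,0],[0,0,0]],
    [[0,0,0],[0,0,0]]
  ]
}}

```text
t: 45.18
ee_pos: [430.4, 106.9, 14.2]
orientation: [-3.135, 0.202, -0.001]
ft_force: [0.0, 0.4, 0.1]
width: 15.8
```

Request:
{"op": "move_arm", "data": {
  "motion": [
    [[0,0,-0.05],[0,0,0]],
    [[0,0,-0.15],[0,0,0]],
    [[0,0,-0.35],[0,0,0]],
    [[0,0,-0.55],[0,0,0]],
    [[0,0,-0.75],[0,0,0]]
  ]
}}

```text
t: 45.8
ee_pos: [430.2, 106.8, 128.5]
orientation: [-3.135, 0.201, -0.001]
ft_force: [0.1, 0.3, -1.3]
width: 15.9
```

Run:
```python
from h import *
did(((0,0,.441),0),((0,0,-.75),0));cplan(433.91,310.55,84,-7.35)
```

```text
t 45.8 cmd [430.3 106.9 126.5] -7.35 meas [430.2 106.8 128.5] w 15.9 F [ 0.1  0.3 -1.3]
  shift [-0.15, -1.35, 0.284] turn [0.0, 0.0, -0.0]
```

Request:
{"op": "move_arm", "data": {
  "motion": [
    [[-0.02,-0.2,0],[0,0,0]],
    [[-0.04,-0.4,0],[0,0,0]],
    [[-0.06,-0.6,0],[0,0,0]],
    [[-0.08,-0.8,0],[0,0,0]],
    [[-0.1,-1.0,0],[0,0,0]]
  ]
}}

```text
t: 46.42
ee_pos: [434.5, 258.5, 127.7]
orientation: [-3.135, 0.201, -0.001]
ft_force: [0.4, 0.2, -0.8]
width: 16.2
```

Request:
{"op": "move_arm", "data": {
  "motion": [
    [[-0.03,-0.18,0],[0,0,0]],
    [[-0.05,-0.35,0],[0,0,0]],
    [[-0.05,-0.35,0.1],[0,0,0]],
    [[-0.05,-0.35,0.2],[0,0,0]],
    [[-0.05,-0.35,0.28],[0,0,0]]
  ]
}}

```text
t: 47.05
ee_pos: [433.2, 309.2, 83.2]
orientation: [3.134, -0.203, -0.002]
ft_force: [0.5, 0.2, -1.6]
width: 15.8
```

Run:
```python
from h import *
did(((-.1,-1,0),0),((-.05,-.35,.28),0));cplan(433.91,310.55,53.1,-7.35)
snap('wrist','w20.png')
```

```text
t 47.05 cmd [433.9 310.6  84.5] -7.35 meas [433.2 309.2  83.2] w 15.8 F [ 0.5  0.2 -1.6]
  shift [0.0, 0.0, 0.21] turn [0.0, 0.0, -0.0]
```

View pics/w20.png

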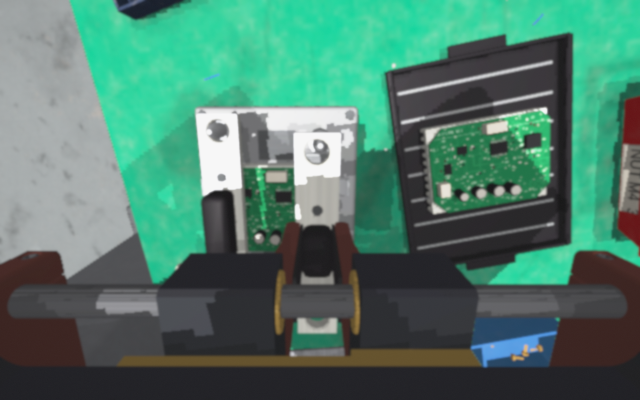

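The pin is inside the hole at (317,150). Lowering.

Request:
{"op": "move_arm", "data": {
  "motion": [
    [[0,0,0.03],[0,0,0]],
    [[0,0,0.06],[0,0,0]],
    [[0,0,0.09],[0,0,0]],
    [[0,0,0.12],[0,0,0]],
    [[0,0,0.14],[0,0,0]]
  ]
}}

```text
t: 47.72
ee_pos: [433.9, 310.6, 63.3]
orientation: [3.135, -0.201, -0.0]
ft_force: [-0.7, 0.5, -1.1]
width: 15.6
```

Request:
{"op": "move_arm", "data": {
  "motion": [
    [[0,0,0.015],[0,0,0]],
    [[0,0,0.03],[0,0,0]],
    [[0,0,0.045],[0,0,0]],
    [[0,0,0.06],[0,0,0]],
    [[0,0,0.07],[0,0,0]]
  ]
}}

```text
t: 48.35
ee_pos: [433.9, 310.6, 53.1]
orientation: [-3.135, 0.202, 0.0]
ft_force: [-3.5, -2.2, 16.4]
width: 15.7
```

Request:
{"op": "move_arm", "data": {
  "gripper": 0.35,
  "motion": [
    [[0,0,0],[0,0,0]],
    [[0,0,0],[0,0,0]],
    [[0,0,0],[0,0,0]],
    [[0,0,0],[0,0,0]],
    [[0,0,-0.05],[0,0,0]]
  ]
}}

```text
t: 48.98
ee_pos: [433.5, 310.3, 60.4]
orientation: [3.134, -0.201, -0.001]
ft_force: [-0.1, 0.0, 0.1]
width: 30.8
```

Request:
{"op": "move_arm", "data": {
  "motion": [
    [[0,0,-0.1],[0,0,0]],
    [[0,0,-0.3],[0,0,0]],
    [[0,0,-0.5],[0,0,0]],
    [[0,0.2,-0.6],[0,0,0]],
    [[0,0.4,-0.8],[0,0,0]]
  ]
}}

```text
t: 49.6
ee_pos: [425.6, 250.3, 181.7]
orientation: [3.135, -0.2, -0.0]
ft_force: [-0.3, 0.3, 0.3]
width: 30.5
```

Run:
```python
from h import *
did(((0,0,.14),0),((0,0,.07),0),((0,0,-.05),0),((0,.4,-.8),0));cplan(433.91,310.55,53.1,-7.35)
o=ctrl.get_obs();im=snap('wrist','w21.png')
g=cv2.imread('pics/w21.png');cv2.imwrite('pics/w21z.png',cv2.resize(g[40:260,180:500],None,fx=2.4,fy=2.4,interpolation=cv2.INTER_CUBIC))
snap('side','s21.png');g=cv2.imread('pics/s21.png')[200:330,250:430];cv2.imwrite('pics/s21z.png',cv2.resize(g,None,fx=4.4,fy=4.4,interpolation=cv2.INTER_CUBIC))
for c in('wrist','side','scene'):
  if c=='scene': snap('scene','sc21.png')
  for n in ('jig','long_bar','short_bar','fresh_board','finished_board','wired_board'): print(c,n,[(np.round(d['location'],1).tolist(),round(d['p'],2)) for d in ctrl.pinpoint(c,n)][:2])
```

```text
t 49.6 cmd [426.2 251.1 180.5] -7.35 meas [425.6 250.3 181.7] w 30.5 F [-0.3  0.3  0.3]
  shift [0.0, -0.4, 0.85] turn [0.0, 0.0, -0.0]
wrist jig []
wrist long_bar [([373.2, 312.8, 41.8], 0.72)]
wrist short_bar [([430.9, 315.7, 41.6], 0.69)]
wrist fresh_board [([400.2, 310.9, 12.9], 0.89)]
wrist finished_board [([557.9, 329.6, 4.6], 0.78)]
wrist wired_board [([430.2, 309.8, 42.1], 0.43)]
side jig [([399.4, 307.1, -0.5], 0.73)]
side long_bar [([374.9, 316.2, 40.3], 0.65)]
side short_bar [([432.6, 305.5, 40.1], 0.62)]
side fresh_board [([401.3, 308.3, 12.7], 0.76)]
side finished_board [([565.2, 326.0, 7.3], 0.95)]
side wired_board [([398.2, 311.0, 13.2], 0.52), ([641.2, -108.6, -1.9], 0.49)]
scene jig [([403.8, 313.9, 3.3], 0.85), ([372.6, 314.7, 41.0], 0.61)]
scene long_bar [([371.0, 313.7, 40.7], 0.76)]
scene short_bar [([434.3, 306.6, 37.1], 0.82)]
scene fresh_board [([406.3, 310.7, 11.4], 0.93)]
scene finished_board [([561.5, 322.0, 7.2], 0.85)]
scene wired_board [([641.7, -108.8, 0.2], 0.8), ([402.9, 316.6, 4.0], 0.39)]
```

View pics/w21z.png

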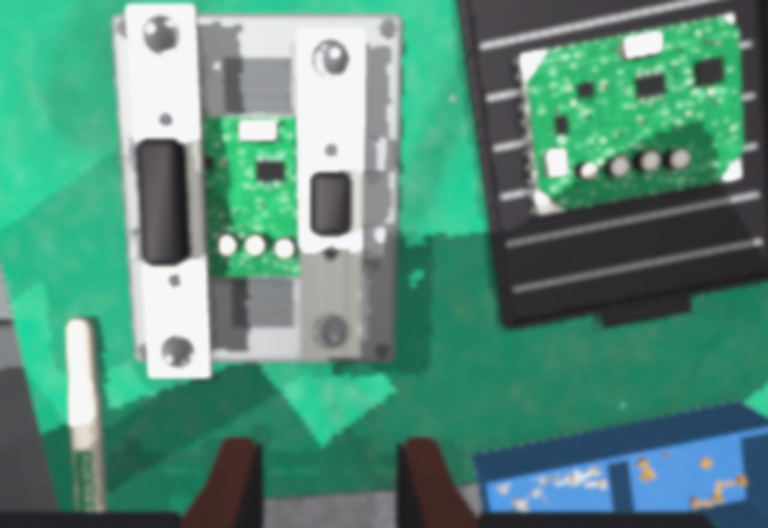

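View pics/s21z.png

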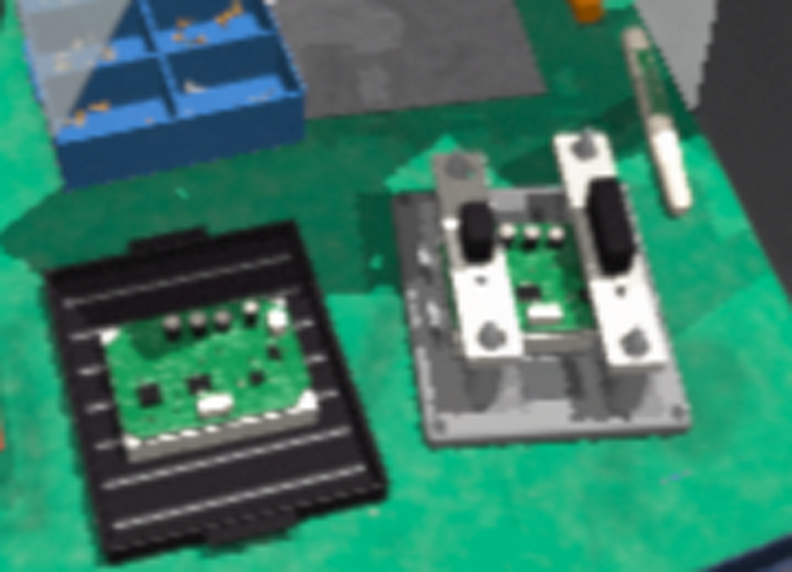

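Run:
```python
from h import *
p,R=load(); im=ctrl.get_image('wrist'); c=cam('wrist',im,{'orientation':Rn.from_matrix(R).as_rotvec(),'ee_pos':p})
f=lambda u,v,z:px2w(c,u/2.4+180,v/2.4+40,z)
for n,q in (('long',((127,5),(195,5),(148,377),(210,376))),('short',((297,30),(363,28),(303,357),(360,357)))):
    C=[f(*a,50) for a in q]; d=C[0]+C[1]-C[2]-C[3]
    print(n,np.round(np.mean(C,0),1),'len',np.linalg.norm(d)/2,'yaw',np.degrees(np.arctan2(d[1],d[0])),'end widths',np.linalg.norm(C[0]-C[1]),np.linalg.norm(C[2]-C[3]))
ctrl.get_obs()
print(ctrl.close_job())
```

```text
long [373.9 317.5  50. ] len 137.629608152001 yaw 82.40247061995998 end widths 24.301848288539897 25.095600342233972
short [434.4 309.8  50. ] len 121.58374843715781 yaw 82.96450938115336 end widths 23.770200506512808 22.886721216473205
the job is handed in; nothing more can be done
None
```

I handed the job in at about 50 s of the 144 s allowed; there was no verdict. I laid both bars on the grey mat, moved the finished board to the black tray and seated the fresh board in the jig. Then I put each bar back over its own pins.

**Fresh board:** it looks the same in the nest as the finished one did, which measured (403.0, 313.1) at 82.5°. Its white-connector end is on the long bar's side.

**Bars:** both look level in the wrist and side pictures, with the pins through their holes. They measured as follows in the wrist view:

| Bar | Length (nominal) | Centre | Yaw |
|---|---|---|---|
| Long | 137.6 mm (138) | (373.9, 317.5) | 82.4° |
| Short | 121.6 mm (122) | (434.4, 309.8) | 83.0° |

- **Force on the short bar:** it showed about 16 N upward at the bottom of its insertion. I take this as touching its seat, because the tool height puts its underside at about 42 mm. The long bar went down without resistance.

**Finished board:** it looks flat and near the tray centre. The wired board is found within 3 mm of where it was at the start.

**Disagreements:** the network's position estimates differ by up to about 8 mm between cameras and from my own measurements. They also gave a few false low-confidence hits for the wired board at the jig. I relied on my own corner and pin measurements and on repeating the recorded arm positions.

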